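# Pack the sanding kit

### The arm

A 6-joint arm with a two-finger parallel gripper is mounted at the origin on the work surface. World frame = base frame: x ahead of the robot, y to its left, z up, the work surface at z = 0. Lengths are in mm, angles in degrees, forces in N, time in s.
With the tool pointing down it reaches from about 250 to 775 mm from the base axis. Payload 8.9 kg.
Tool frame: the origin (TCP) lies on the centre line of the jaws, within the pads' length; the fingertips stand ctrl.finger_overhang ahead of it and the grasp point (between the pads) lies 11 mm behind it (ctrl.finger_overhang is the distance from the TCP to the fingertips, in mm); y points along the fingers, z is the direction in which the jaws open and shut, and the axes are right-handed (so a half turn about y gives the same grasp; the last joint's range is limited). The gripper opens to 85 mm and grips with 20 to 120 N. Pads are 22 mm wide; open, the fingers measure 114 mm over their backs; the gripper's body (76 mm by 85 mm) begins 54 mm behind the grasp point. The pads swing forward as they close: fully open they stand 13 mm farther back than shut.
Start: joints at [-81.205, 16.656, -8.789, 64.555, 0, 82.019], TCP at [151.535, -502.654, 204.105] pointing down, gripper open.
Joint ranges: [-144.48, 144.48], [-52.06, 99.96], [-74.48, 78.29], [-112.23, 115.85], [-86.99, 84.42], [-180, 180]. Speed limits (degrees/s): [127.2, 127.2, 159.86, 180, 180, 180].

### API

Orientations are given as a 3x3 rotation matrix whose columns are the frame's x, y, z axes.
In Python, from rig import ctrl, vision gives the robot as it stands.
- The arm moves only by the shell command python3 -m crank 'ROWS' [OPENING] [FORCE]. ROWS is JSON, a list of rows, each a list of 6 numbers: the shift along the tool's x, y, z in cm, then the turn, a rotation vector about the tool's x, y, z in degrees. A call has 1 to 12 rows; each row shifts and turns the commanded pose from where the row before left it, along the tool's axes as they then stand; what a row does not reach is not made up. A row lasts 1/12 s, in which the tool goes at most 41.7 mm and 7.16 degrees, less where a joint would pass 70% of its speed; a pose out of reach is approached as far as the arm can. A call is refused whole if a number of a shift passes 4.17 or a number of a turn 7.16, either way. A call with a gripper value outside its range is refused whole. OPENING is the closure, from -1 (fully open) to 1 (shut), so that 0 is half open, set as the call begins (- or left out, the last holds). The fingers move at their own pace and stop on an object; FORCE is the grip in N (left out, the last holds). Time passes only in rows, so rows that do not move let the fingers close. It gives the time, the measured TCP pose, the force and the opening at its end, in the units of the state.
- ctrl.sense(): the state, without advancing time (a new reading comes with each control period).
- vision.get_image(name): name is "scene" or "side" or "wrist"; returns the picture (420x560x3 uint8, blue, green, red); there is no depth.
- vision.get_calibration(name): a dict with "fovy" (degrees; the focal length in pixels is half the picture's height over the tangent of half this angle, whatever the lens; pixels are square), "cx", "cy" (the principal point, pixels), "pose" (4x4, takes a point from camera to world coordinates); the wrist camera has in their place "T_tool_cam" (4x4, takes a point from camera to tool coordinates, whose origin is the TCP and whose axes are the tool frame's). Camera axes: x right, y down, z forward; pixel columns grow to the right and rows downward; lengths in mm; the calibration is good to about 2 mm. The wrist camera is an equidistant fisheye: a pixel r from the principal point sees the ray r / f radians off the axis. A picture is of the moment at which its call begins: read the wrist's pose just before it. get_calibration takes no time and is no camera call.
- ctrl.hand_in(): hands the job in, once; it reports no verdict.
The state is a dict: "time_s": time; "q": joint angles; "dq": joint speeds; "tau": joint torques, N m; "tcp_pos": TCP position; "ee_rot": TCP orientation; "ft_force": force on the tool from outside, world axes, zero at the start; "wrist_torque": the same for the moment, N m; "grip_width": opening from 0.0 (shut) to 1.0 (fully open).
Only numpy, scipy, OpenCV 4.12 (cv2) and the standard library are available. Lean on these libraries where they do the work, as an engineer would, in place of code of your own. Each camera call takes 0.05 s, during which the arm holds its last target. There are 200 camera calls.

### The job

Pack the sanding kit for the plaster bust: swing the yellow keeper arm well aside, slide every sanding board straight up out of the slotted rack and stand each upright in a slot of its own in the blue carry block, fully down, and swing the keeper back over the empty rack. Pack every orange hand pad into the round tin with those already there, all stem up and flat on its floor, one in the middle and the others close around it, none riding on another. Leave the brush, cup, bottle, jar and spatula alone.

Things in the scene. Friction and masses are not known exactly. Their poses are not given: they have to be found in the camera images.
- rack: Wooden slotted rack, fixed, 122 (x) by 156 (y) mm. Origin: centre of its underside. Three upright slots along its x axis, at y = -40, 0, +40 mm; floor 6 mm thick. Each slot is a pair of 11 mm wide grooves for a board's side edges, open at the top, at |x| = 40 to 60 mm and 70 mm high; over |x| < 40 mm the boards' faces are free. A slot may be empty.
- keeper (a joint): Yellow keeper arm, bar 12 mm wide, 10 mm thick, across the rack 3 mm above the board tops (underside 119 mm above the bench), so no board can come up. Turns about an upright pivot: 0 = along the rack's -y, over the boards; grows clockwise seen from above; 1.57 = along the rack's -x, clear of the boards; stop at 1.6. Friction 0.04 N m, stays where left. Starts at 0 to 0.15 rad.
- keeper_peg (a point): Upright round red peg, 12 mm diameter, at the free end of the keeper arm, 136 mm from the pivot; it rises from the bar's top (129 mm above the bench) to 164 mm. The point is on its axis, 154 mm above the bench.
- keeper_pivot (a point): Pivot axis of the keeper arm (steel post 12 mm diameter), at x = -47, y = +70 mm in the rack's frame, 124 mm above the bench.
- caddy: Blue carry block with yellow ends, fixed, 124 (x) by 130 (y) mm, 51 mm high. Origin: centre of its underside. Three slots along its x axis at y = -40, 0 and +40 mm, each 16 mm wide, 112 mm long and 45 mm deep; slot floor 6 mm above the bench. Empty at the start.
- tin: Shallow round aluminium tin, fixed, open on top: inner diameter 144 mm, outer 149 mm, floor 4 mm thick, rim 18 mm above the bench. Origin: centre of its underside. It has room for exactly seven hand pads, one in the middle and six round it, with about 3 mm to spare between neighbours.
- board1: Flat wooden sanding board with a reddish-brown abrasive panel on both faces, 100 mm wide (its x), 8 mm thick (its y), 110 mm tall (its z), about 70 g. Origin: centre of its bottom edge. Starts standing in a rack slot, its top 116 mm above the bench. May be absent; two or three are there. Either way round is as good.
- board2: Flat wooden sanding board with a reddish-brown abrasive panel on both faces, 100 mm wide (its x), 8 mm thick (its y), 110 mm tall (its z), about 70 g. Origin: centre of its bottom edge. Starts standing in a rack slot, its top 116 mm above the bench. May be absent; two or three are there. Either way round is as good.
- board3: Flat wooden sanding board with a reddish-brown abrasive panel on both faces, 100 mm wide (its x), 8 mm thick (its y), 110 mm tall (its z), about 70 g. Origin: centre of its bottom edge. Starts standing in a rack slot, its top 116 mm above the bench. May be absent; two or three are there. Either way round is as good.
- pad1: Hand sanding pad: orange disc 44 mm in diameter, 10 mm thick, lower edge bevelled 2.5 mm, with an upright white round stem 14 mm in diameter from 10 to 46 mm high in its middle; about 50 g. Origin: centre of the underside. Already in the tin, near its middle.
- pad2: Hand sanding pad: orange disc 44 mm in diameter, 10 mm thick, lower edge bevelled 2.5 mm, with an upright white round stem 14 mm in diameter from 10 to 46 mm high in its middle; about 50 g. Origin: centre of the underside. Already in the tin, beside the wall.
- pad3: Hand sanding pad: orange disc 44 mm in diameter, 10 mm thick, lower edge bevelled 2.5 mm, with an upright white round stem 14 mm in diameter from 10 to 46 mm high in its middle; about 50 g. Origin: centre of the underside. Already in the tin, beside the wall, 120 degrees round from pad2.
- pad4: Hand sanding pad: orange disc 44 mm in diameter, 10 mm thick, lower edge bevelled 2.5 mm, with an upright white round stem 14 mm in diameter from 10 to 46 mm high in its middle; about 50 g. Origin: centre of the underside. Starts standing on the bench. May be absent; three or four of pad4 to pad7 are there.
- pad5: Hand sanding pad: orange disc 44 mm in diameter, 10 mm thick, lower edge bevelled 2.5 mm, with an upright white round stem 14 mm in diameter from 10 to 46 mm high in its middle; about 50 g. Origin: centre of the underside. Starts standing on the bench. May be absent; three or four of pad4 to pad7 are there.
- pad6: Hand sanding pad: orange disc 44 mm in diameter, 10 mm thick, lower edge bevelled 2.5 mm, with an upright white round stem 14 mm in diameter from 10 to 46 mm high in its middle; about 50 g. Origin: centre of the underside. Starts standing on the bench. May be absent; three or four of pad4 to pad7 are there.
- pad7: Hand sanding pad: orange disc 44 mm in diameter, 10 mm thick, lower edge bevelled 2.5 mm, with an upright white round stem 14 mm in diameter from 10 to 46 mm high in its middle; about 50 g. Origin: centre of the underside. Starts standing on the bench. May be absent; three or four of pad4 to pad7 are there.
- brush: Green-handled brush lying on the bench, about 160 mm long, origin near its middle. Leave it alone.
- cup: White mixing cup, 64 mm across, 75 mm high, origin under its centre. Leave it alone.
- resin: White resin bottle with a red cap, 64 mm across, 170 mm high, origin under its centre. Leave it alone.
- jar: Amber jar with a white cap, 70 mm across, 90 mm high, origin under its centre. Leave it alone.
- spatula: Spatula, 200 mm long, lying on the bench, origin near its middle. Leave it alone.
Things that resemble listed ones, but are neither listed nor needed, are in the scene too. What is shaped like the pad5 but green or purple is not meant.

How it is judged:
By the outcome, as a careful person would: the job done as asked, in the order asked, and still so for the second after the job is handed in, with the robot touching nothing.
Of board1, board2, board3 only 2 to 3 are there at a start; the rules pass over those that are not, and their reading is None.
Of pad4, pad5, pad6, pad7 only 3 to 4 are there at a start; the rules pass over those that are not, and their reading is None.
At some moment in a run one of pad4, pad5, pad6, pad7 may be knocked a few centimetres aside while the robot is not near it.
It also fails if it takes over 210 s, if anything falls off the work surface, if the arm or the gripper's body presses on something with over 40 N, if the wrist force passes 120 N, or if a joint passes its speed limit or range.

## Working session

There is one attempt and no reset: what is moved stays moved. The work goes in short steps, Python scripts to look and compute and a shell command to move; the robot and the scene stay as the last step left them, time stands still between calls to the robot, and variables do not carry over. Pictures are saved under pics/ and viewed, about 12 in all and at most 16, crops included, and the job is handed in when it is done.

```bash
ls; mkdir -p pics
python3 - <<'E'
from rig import ctrl, vision
import cv2, numpy as np
np.set_printoptions(precision=3,suppress=True)
s=ctrl.sense(); print(s, ctrl.finger_overhang)
for n in ["scene","side","wrist"]:
    im=vision.get_image(n); cv2.imwrite(f"pics/{n}0.png",im); print(n,vision.get_calibration(n))
a=cv2.imread("pics/scene0.png");b=cv2.imread("pics/side0.png")
E
```

```text
pics
{'time_s': 0.0, 'q': array([-81.206,  16.69 ,  -8.829,  64.554,  -0.001,  82.019]), 'dq': array([ 0.081, -0.063,  0.111,  0.045, -0.041, -0.022]), 'tau': array([  0.   , -53.714,  33.137,   0.016,  -0.   ,  -0.   ]), 'tcp_pos': array([ 151.455, -502.208,  203.539]), 'ee_rot': array([[-0.957, -0.   ,  0.289],
       [-0.289,  0.001, -0.957],
       [-0.   , -1.   , -0.001]]), 'ft_force': array([ 0.054, -0.069,  0.339]), 'wrist_torque': array([0.036, 0.026, 0.016]), 'grip_width': 0.9996202312725907} 8.0
scene {'fovy': 45.39168721367145, 'cx': 281.6453403747448, 'cy': 212.6179927595306, 'pose': array([[   0.589,    0.635,   -0.499, 1183.37 ],
       [   0.808,   -0.466,    0.36 , -460.725],
       [  -0.004,   -0.615,   -0.788, 1106.056],
       [   0.   ,    0.   ,    0.   ,    1.   ]])}
side {'fovy': 43.60075774711906, 'cx': 288.1151766988906, 'cy': 208.18806451229221, 'pose': array([[ -0.803,  -0.286,   0.523, -44.919],
       [ -0.596,   0.413,  -0.689, 807.751],
       [ -0.019,  -0.865,  -0.501, 709.066],
       [  0.   ,   0.   ,   0.   ,   1.   ]])}
wrist {'fovy': 65.70646984690485, 'cx': 276.4400433565247, 'cy': 212.60074749924652, 'T_tool_cam': array([[   0.001,    0.951,    0.308,  -78.308],
       [   0.   ,   -0.308,    0.951, -169.314],
       [   1.   ,   -0.001,   -0.   ,   -0.174],
       [   0.   ,    0.   ,    0.   ,    1.   ]])}
```

View pics/scene0.png

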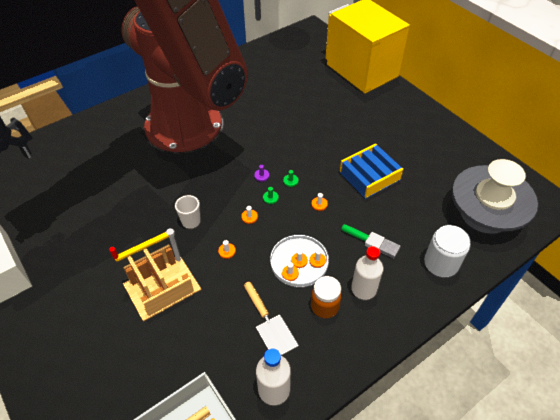

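View pics/side0.png

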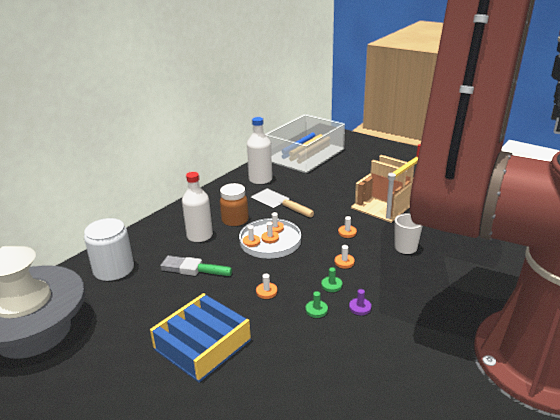

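Scene view: rack at (160,280) with the keeper from post (172,240) to red peg (113,252). Tin at (300,260) holds 3 pads, and the bench pads are at (249,215), (319,202) and (227,249). Caddy at (372,170). The side view agrees. Next are enlarged crops for corners.

```bash
cat > h.py <<'E'
import numpy as np, cv2
from rig import ctrl, vision
np.set_printoptions(precision=2,suppress=True)
def K(n):
    c=vision.get_calibration(n); return 210/np.tan(np.radians(c["fovy"]/2)),c["cx"],c["cy"],c.get("pose",c.get("T_tool_cam"))
def cam(n):
    f,cx,cy,P=K(n)
    if n=="wrist":
        s=ctrl.sense(); T=np.eye(4);T[:3,:3]=s["ee_rot"];T[:3,3]=s["tcp_pos"]; P=T@P
    return f,cx,cy,P
def ray(n,uv,C=None):
    f,cx,cy,P=C or cam(n); x,y=(uv[0]-cx)/f,(uv[1]-cy)/f
    if n=="wrist":
        r=np.hypot(x,y); k=np.sin(r)/r if r>1e-9 else 1; d=np.array([x*k,y*k,np.cos(r)])
    else: d=np.array([x,y,1])
    d=P[:3,:3]@d; return P[:3,3],d/np.linalg.norm(d)
def plane(n,uv,z,C=None):
    o,d=ray(n,uv,C); return (o+d*(z-o[2])/d[2])
def proj(n,p,C=None):
    f,cx,cy,P=C or cam(n); q=P[:3,:3].T@(np.array(p,float)-P[:3,3])
    if n=="wrist":
        t=np.arctan2(np.hypot(q[0],q[1]),q[2]); h=np.hypot(q[0],q[1]); return np.array([cx+f*t*q[0]/h,cy+f*t*q[1]/h])
    return np.array([cx+f*q[0]/q[2],cy+f*q[1]/q[2]])
def tri(obs):
    A=np.zeros((3,3));b=np.zeros(3)
    for n,uv in obs:
        o,d=ray(n,uv);M=np.eye(3)-np.outer(d,d);A+=M;b+=M@o
    return np.linalg.solve(A,b)
def blobs(im,lo,hi,amin=20):
    m=cv2.inRange(cv2.cvtColor(im,cv2.COLOR_BGR2HSV),np.array(lo),np.array(hi))
    k,l,st,c=cv2.connectedComponentsWithStats(m)
    return [(c[i],st[i]) for i in range(1,k) if st[i][4]>=amin]
E
python3 - <<'E'
from h import *
for n in ["scene","side"]:
    im=cv2.imread(f"pics/{n}0.png")
    for nm,lo,hi in [("orange",(5,200,150),(18,255,255)),("red",(0,200,100),(4,255,255)),("yellow",(25,150,100),(35,255,255)),("blue",(100,150,60),(125,255,255))]:
        for c,st in blobs(im,lo,hi,15): 
            print(n,nm,c,st, plane(n,c,{"orange":9,"red":150,"yellow":124,"blue":51}[nm])[:2])
a=cv2.imread("pics/scene0.png");b=cv2.imread("pics/side0.png")
R=lambda i,x,y,w,h:cv2.resize(i[y:y+h,x:x+w],(400,300),interpolation=cv2.INTER_CUBIC)
cv2.imwrite("pics/crop1.png",np.vstack([np.hstack([R(a,100,225,112,84),R(a,330,138,80,60)]),np.hstack([R(b,340,145,100,75),R(b,140,290,120,90)])]))
E
```

```text
scene orange [319.45 204.34] [311 197  17  13  47] [527.65 143.61]
scene orange [249.45 217.04] [241 210  17  14  51] [448.72 -39.9 ]
scene orange [226.31 251.55] [218 243  18  15  67] [ 507.47 -152.1 ]
scene orange [316.32 260.95] [313 257   7   7  19] [669.27  19.61]
scene orange [299.44 265.67] [294 263  13   5  18] [654.9  -24.11]
scene orange [316.22 264.83] [310 262  15   5  18] [678.33  12.09]
scene orange [288.29 273.29] [286 267   6  10  21] [656.18 -60.63]
scene orange [327.61 301.75] [314 295  27  11  83] [777.25 -31.28]
scene red [113.03 251.79] [109 247   8  12  61] [ 442.06 -400.57]
scene red [372.59 252.8 ] [366 247  14  13 143] [793.8   74.56]
scene yellow [369.87  19.39] [ 332    0   77   42 1700] [ 44.53 752.03]
scene yellow [357.81 152.57] [341 144  36  18  68] [516.4  278.83]
scene yellow [384.9  177.26] [367 168  36  19  81] [626.67 275.84]
scene yellow [142.44 244.66] [118 232  50  27 218] [ 444.35 -334.19]
scene blue [234.75  18.12] [219   0  27  46 713] [-353.44  432.99]
scene blue [96.84 77.24] [  18   43  130   71 4158] [-324.5  -140.25]
scene blue [368.26 168.17] [ 341  145   60   52 1463] [531.53 316.39]
scene blue [497.31 297.71] [ 471  256   65   74 1021] [1020.15  280.6 ]
scene blue [271.8  357.08] [264 349  17  18 233] [ 825.02 -230.91]
side blue [367.26  44.78] [ 332    0  115  130 4366] [ 1329.59 -1731.43]
side blue [536.86  80.86] [ 503    0   57  150 3577] [  419.28 -1536.64]
side blue [257.26 120.81] [253 117  10   8  69] [1096.12 -526.62]
side blue [306.11 137.84] [297 133  18  10  70] [ 864.9  -495.21]
side blue [197.11 327.7 ] [ 153  296   93   84 1912] [520.69 342.1 ]
side blue [223.06 361.13] [199 339  52  43  71] [427.8  374.05]
side blue [169.5  358.38] [166 355   8   8  16] [505.62 422.08]
side blue [179.06 365.06] [174 362  10   7  17] [481.46 423.  ]
```

View pics/crop1.png

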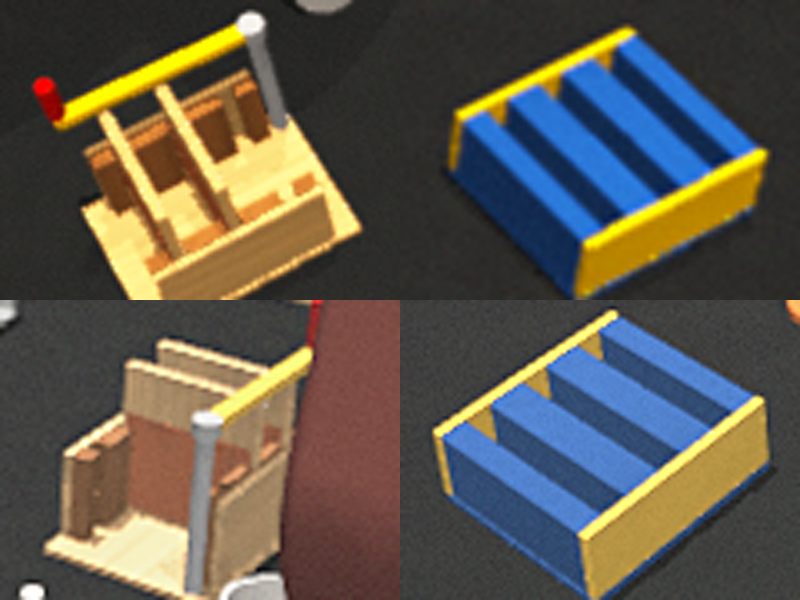

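Crop shows two boards, in the -40 and 0 slots, with the slot next to the post empty. Caddy corners are clear in both views, so I can work out poses.

Run:
```python
from h import *
S=lambda x,y,:(330+(x-400)/5,138+y/5); D=lambda x,y:(140+(x-400)/3.3333,290+(y-300)/3.3333)
RS=lambda x,y:(100+x/3.571,225+y/3.571); RD=lambda x,y:(340+x/4,145+(y-300)/4)
print("caddy scene z51",[plane("scene",S(*p),51)[:2] for p in [(457,112),(635,30),(766,152),(583,240)]])
print("caddy side z51",[plane("side",D(*p),51)[:2] for p in [(437,432),(615,315),(765,399),(583,538)]])
print("post top",tri([("scene",RS(250,25)),("side",RD(207,422))]))
print("peg scene",plane("scene",(113,252),146.5))
print("post base side",plane("side",RD(197,590),6))
print("boardtops scene",[plane("scene",RS(*p),116)[:2] for p in [(106,116),(160,90),(168,240),(230,222)]])
print("boardtops side",[plane("side",RD(*p),116)[:2] for p in [(161,345),(130,365)]])
print("rack base z6 scene",[plane("scene",RS(*p),6)[:2] for p in [(83,207),(290,122),(362,230)]], "side",plane("side",RD(46,546),6)[:2])
# pads
a=cv2.imread("pics/scene0.png");b=cv2.imread("pics/side0.png")
cs={}
for n,im in (("scene",a),("side",b)):
    hsv=cv2.cvtColor(im,cv2.COLOR_BGR2HSV)
    m=cv2.inRange(hsv,(5,150,120),(20,255,255)); 
    w=cv2.inRange(hsv,(0,0,110),(180,70,255))
    k,l,st,c=cv2.connectedComponentsWithStats(m)
    for i in range(1,k):
        if st[i][4]>=25: print(n,"orange",c[i],st[i],plane(n,c[i],9)[:2])
```

```text
caddy scene z51 [array([462.57, 274.39]), array([473.75, 403.64]), array([591.29, 396.22]), array([579.12, 267.11])]
caddy side z51 [array([585.  , 393.82]), array([575.68, 267.12]), array([457.09, 271.15]), array([465.79, 401.92])]
post top [ 449.86 -265.08  125.99]
peg scene [ 439.84 -400.66  146.5 ]
post base side [ 446.12 -268.12    6.  ]
boardtops scene [array([ 453.63, -373.67]), array([ 456.05, -335.8 ]), array([ 560.82, -382.69]), array([ 572.31, -345.4 ])]
boardtops side [array([ 535.92, -372.58]), array([ 537.78, -332.93])]
rack base z6 scene [array([ 432.62, -410.32]), array([ 456.44, -258.3 ]), array([ 564.4 , -261.41])] side [ 554.64 -261.99]
scene orange [ 46.72 107.86] [ 23  91  48  37 780] [-329.43 -328.21]
scene orange [319.07 203.86] [311 197  17  14 153] [525.67 143.83]
scene orange [249.45 216.73] [241 210  17  14 155] [447.83 -39.3 ]
scene orange [226.37 250.94] [218 243  18  16 158] [ 505.93 -150.94]
scene orange [161.51 255.06] [147 245  29  26 218] [ 416.93 -294.05]
scene orange [148.47 279.25] [124 252  56  50 632] [ 462.34 -354.59]
scene orange [295.  266.8]
[... 212 characters left out ...]
  60  42 806] [ 539.66 -338.76]
scene orange [252.74 300.06] [244 283  20  34  53] [ 665.75 -175.76]
scene orange [325.95 301.53] [313 289  28  19 148] [774.42 -34.17]
scene orange [203.76 416.05] [198 412  12   8  37] [ 831.04 -412.08]
side orange [232.83 208.68] [220 196  27  29 357] [805.23 -68.09]
side orange [272.54 234.14] [262 222  21  21 181] [641.35 -30.46]
side orange [346.93 231.83] [338 225  19  13 139] [ 497.59 -143.46]
side orange [251.17 241.12] [243 235  17  12 123] [664.54  23.3 ]
side orange [344.21 261.51] [335 254  20  15 181] [438.63 -33.7 ]
side orange [266.2  291.06] [256 282  21  17 223] [517.24 149.63]
side orange [205.54 354.6 ] [194 346  24  17  35] [494.43 353.22]
```

```bash
python3 -m crank '[[0,-2,0,0,6.9,0],[0,-2,0,0,6.9,0],[0,-2,0,0,7,0],[0,-2,0,0,0,0],[0,-2,0,0,0,0]]' - && python3 -m crank '[[-2.65,0,-1.54,0,0,0],[-2.65,0,-1.54,0,0,0],[-2.65,0,-1.54,0,0,0],[-2.65,0,-1.54,0,0,0],[-2.65,0,-1.54,0,0,0],[-2.65,0,-1.54,0,0,0],[-2.65,0,-1.54,0,0,0],[-2.65,0,-1.54,0,0,0],[-2.65,0,-1.54,0,0,0],[-2.65,0,-1.54,0,0,0],[-2.65,0,-1.54,0,0,0],[-2.65,0,-1.54,0,0,0]]' && python3 -m crank '[[0,0,0,0,0,0],[0,0,0,0,0,0],[0,0,0,0,0,0]]'
python3 - <<'E'
from h import *
s=ctrl.sense();print(s["tcp_pos"],s["ee_rot"],s["q"])
im=vision.get_image("wrist");cv2.imwrite("pics/w1.png",im)
C=cam("wrist")
for c,st in blobs(im,(0,200,60),(4,255,255),30): print("red",c,st,plane("wrist",c,154,C))
for c,st in blobs(im,(25,150,100),(35,255,255),30): print("yel",c,st,plane("wrist",c,129,C))
E
```

```text
time_s: 0.57
tcp_pos: [151.5, -502.3, 304.8]
ee_rot: [[-0.997, -0.0, -0.071], [0.071, 0.001, -0.997], [0.0, -1.0, -0.001]]
ft_force: [0.7, -0.4, 0.0]
grip_width: 0.998
time_s: 1.57
tcp_pos: [482.9, -339.6, 303.9]
ee_rot: [[-0.998, -0.0, -0.07], [0.07, 0.0, -0.998], [0.0, -1.0, -0.0]]
ft_force: [0.6, -1.3, -0.1]
grip_width: 1.001
time_s: 1.82
tcp_pos: [481.4, -340.5, 303.7]
ee_rot: [[-0.998, -0.001, -0.07], [0.07, 0.0, -0.998], [0.001, -1.0, -0.0]]
ft_force: [-0.4, -1.0, -0.5]
grip_width: 1.004
[ 481.42 -340.52  303.73] [[-1.   -0.   -0.07]
 [ 0.07  0.   -1.  ]
 [ 0.   -1.   -0.  ]] [-42.36  22.56  14.57  82.06  -0.02 141.63]
red [335.81 220.71] [330 211  14  20 187] [ 442.45 -400.83  154.  ]
```

View pics/w1.png

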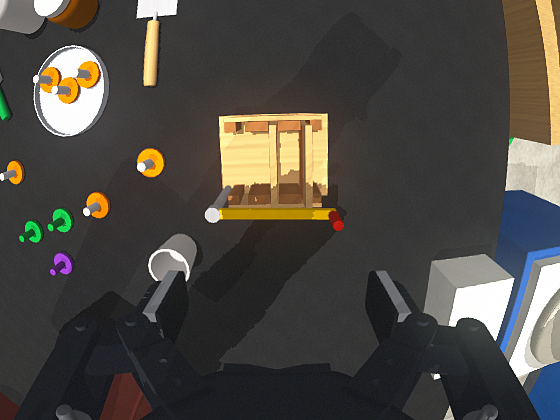

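Wrist view: rack upright in picture, boards at columns ~273 and ~308. Post top is at (212,214), peg at (337,222), and the rack is close to tool yaw. I'll enlarge the rack.

Run:
```python
import cv2
im=cv2.imread("pics/w1.png"); cv2.imwrite("pics/w1c.png",cv2.resize(im[100:235,200:350],(660,594),interpolation=cv2.INTER_CUBIC))
```

```text
(no output)
```

View pics/w1c.png

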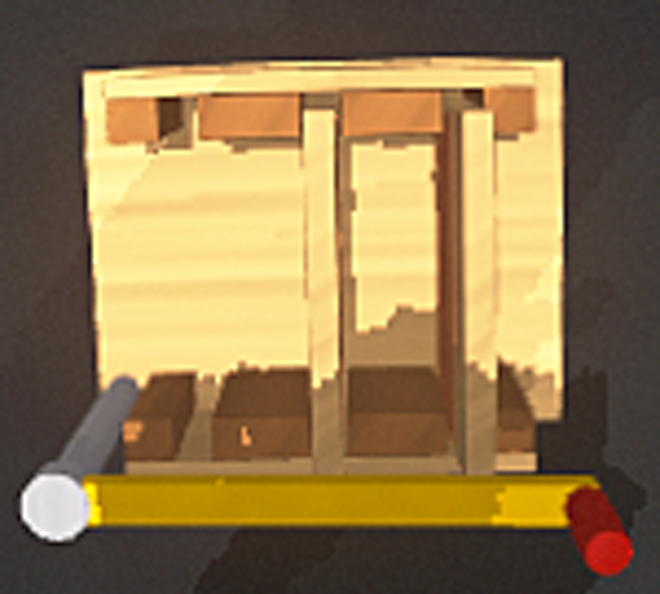

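Run:
```python
from h import *
C=cam("wrist"); g=lambda x,y:(200+x/4.4-.4,100+y/4.4-.4)
P=lambda p,z:plane("wrist",g(*p),z,C)[:2]
for nm,ps in [("mid",[(319,109),(327,440)]),("right",[(477,110),(481,460)])]:
    a,b=[P(p,116) for p in ps]; d=a-b; print(nm,a,b,"far-end, yaw",np.degrees(np.arctan2(d[1],d[0])), "centre", a-50*d/np.linalg.norm(d))
pv=P((56,507),126); pg=P((607,553),164); print("pivot",pv,"peg top",pg,np.linalg.norm(pg-pv),np.degrees(np.arctan2(*(pg-pv)[::-1])))
print("base corners z6",P((85,72),6),P((562,60),6),P((562,418),6))
```

```text
mid [ 544.36 -340.73] [ 459.29 -336.5 ] far-end, yaw -2.847733373509025 centre [ 494.42 -338.25]
right [ 541.62 -379.74] [ 451.06 -376.22] far-end, yaw -2.225488893909353 centre [ 491.66 -377.8 ]
pivot [ 449.31 -265.39] peg top [ 440.99 -400.91] 135.76802986108825 -93.5128520851811
base corners z6 [ 558.67 -263.99] [ 551.28 -418.65] [ 430.73 -413.72]
```

Yaw is -2.5°, rack centre (493,-337.5), and the boards are measured. I'll cage the peg loosely between the fingers, with tool z along the mid-arc tangent, and swing it.

```bash
python3 -m crank '[[0,0,0,0,-6.65,0],[0,0,0,0,-6.65,0],[0,0,0,0,-6.65,0],[0,0,0,0,-6.65,0],[0,0,0,0,-6.65,0],[0,0,0,0,-6.65,0],[0,0,0,0,-6.6,0],[2.36,0,0.58,0,0,0],[2.36,0,0.58,0,0,0],[2.35,0,0.57,0,0,0],[0,2,0,0,0,0],[0,2,0,0,0,0]]' 0.3 && python3 -m crank '[[0,2,0,0,0,0],[0,2,0,0,0,0],[0,1,0,0,0,0],[0,1,0,0,0,0],[0,0,0,0,0,0],[0,0,0,0,0,0]]';python3 - <<'E'
from h import *
s=ctrl.sense();print(s["tcp_pos"],s["ee_rot"],s["q"])
im=vision.get_image("wrist");C=cam("wrist");cv2.imwrite("pics/w2.png",im)
for c,st in blobs(im,(0,200,60),(4,255,255),30): print("red",c,st,plane("wrist",c,154,C), "tool",(s["ee_rot"].T@(plane("wrist",c,154,C)-s["tcp_pos"])))
E
```

```text
time_s: 2.87
tcp_pos: [439.7, -403.6, 264.6]
ee_rot: [[-0.74, 0.002, 0.672], [-0.672, -0.002, -0.74], [0.0, -1.0, 0.003]]
ft_force: [0.5, 0.2, -0.1]
grip_width: 0.351
time_s: 3.37
tcp_pos: [441.0, -401.4, 204.6]
ee_rot: [[-0.738, 0.0, 0.675], [-0.675, -0.0, -0.738], [0.0, -1.0, 0.0]]
ft_force: [1.0, -0.6, 1.2]
grip_width: 0.349
[ 441.02 -401.4   204.55] [[-0.74  0.    0.67]
 [-0.67 -0.   -0.74]
 [ 0.   -1.    0.  ]] [-49.33  24.5    2.85  68.34  -0.    88.22]
red [277.17 220.36] [269 206  17  28 351] [ 442.27 -400.88  154.  ] tool [-1.27 50.55  0.44]
```

```bash
python3 -m crank '[[0,1.5,0,0,0,0],[0,1.5,0,0,0,0],[0,1.5,0,0,0,0],[0,1.4,0,0,0,0],[0,0,0,0,0,0],[0,0,0,0,0,0]]' && python3 -m crank '[[0.54,0,-0.63,0,0,0],[0.54,0,-0.63,0,0,0],[0.46,0,-0.69,0,0,0],[0.46,0,-0.69,0,0,0],[0.37,0,-0.74,0,0,0],[0.37,0,-0.75,0,0,0],[0.28,0,-0.78,0,0,0],[0.27,0,-0.79,0,0,0],[0.18,0,-0.81,0,0,0],[0.18,0,-0.81,0,0,0],[0.16,0,-1.65,0,0,0],[-0.04,0,-1.66,0,0,0]]' && python3 -m crank '[[-0.25,0,-1.64,0,0,0],[-0.44,0,-1.60,0,0,0],[-0.32,0,-0.77,0,0,0],[-0.32,0,-0.76,0,0,0],[-0.41,0,-0.72,0,0,0],[-0.41,0,-0.72,0,0,0],[-0.5,0,-0.67,0,0,0],[-0.49,0,-0.67,0,0,0],[-0.57,0,-0.6,0,0,0],[-0.57,0,-0.6,0,0,0],[0,0,0,0,0,0],[0,0,0,0,0,0]]'
python3 - <<'E'
from h import *
s=ctrl.sense();print(s["tcp_pos"],s["q"])
im=vision.get_image("wrist");C=cam("wrist");cv2.imwrite("pics/w3.png",im)
for c,st in blobs(im,(0,200,60),(4,255,255),30): print("red",c,st,plane("wrist",c,160,C), "tool",(s["ee_rot"].T@(plane("wrist",c,160,C)-s["tcp_pos"])))
E
```

```text
time_s: 3.92
tcp_pos: [441.4, -401.3, 145.8]
ee_rot: [[-0.738, 0.0, 0.675], [-0.675, -0.0, -0.738], [0.0, -1.0, 0.0]]
ft_force: [-0.2, 0.6, 0.4]
grip_width: 0.35
time_s: 4.92
tcp_pos: [340.9, -347.7, 145.0]
ee_rot: [[-0.738, -0.0, 0.675], [-0.675, -0.0, -0.738], [0.0, -1.0, 0.0]]
ft_force: [0.1, -0.5, -0.1]
grip_width: 0.353
time_s: 5.92
tcp_pos: [314.4, -254.5, 145.2]
ee_rot: [[-0.737, 0.0, 0.676], [-0.676, -0.0, -0.737], [0.0, -1.0, 0.0]]
ft_force: [1.1, -0.4, 0.2]
grip_width: 0.35
[ 314.36 -254.47  145.18] [-49.37   6.34 -31.43  52.22  -0.    88.1 ]
red [542.41 253.88] [524 239  33  29 423] [ 437.5  -392.06  160.  ] tool [  2.25 -14.76 184.64]
```

View pics/w3.png

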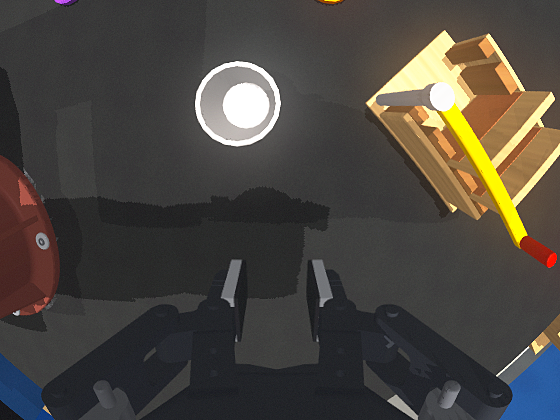

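The keeper did not move. The fingers appear to end well short of where the stated overhang puts them, so I'll check against the fixed cameras.

Run:
```python
from h import *
s=ctrl.sense();R=s["ee_rot"];t=s["tcp_pos"];out=[]
for n in ["scene","side","wrist"]:
    im=cv2.imread("pics/w3.png") if n=="wrist" else vision.get_image(n)
    cv2.imwrite(f"pics/{n}3.png",im)
    c=proj(n,t); w=60 if n!="wrist" else 70; x,y=int(c[0]),int(c[1]);x0=max(0,x-w);y0=max(0,y-w)
    k=6 if n!="wrist" else 5
    cr=cv2.resize(im[y0:y0+2*w,x0:x0+2*w],None,fx=400/(2*w),fy=400/(2*w),interpolation=cv2.INTER_CUBIC);k=400/(2*w)
    cr=cv2.convertScaleAbs(cr,alpha=1.6,beta=20)
    for yy,col in ((8,(0,0,255)),(0,(0,255,0)),(-11,(255,0,0)),(-33,(0,255,255))):
        for zz in (-15,15):
            p=proj(n,t+R@np.array([0,yy,zz])); cv2.circle(cr,tuple(np.int32((p-[x0,y0])*k)),3,col,-1)
    h=np.zeros((400,400,3),np.uint8);h[:cr.shape[0],:cr.shape[1]]=cr; out.append(cv2.resize(h,(266,266)) if 0 else h)
cv2.imwrite("pics/tip.png",cv2.resize(np.hstack(out),(800,267)) if 0 else np.vstack([np.hstack(out[:2])]))
```

```text
(no output)
```

View pics/tip.png

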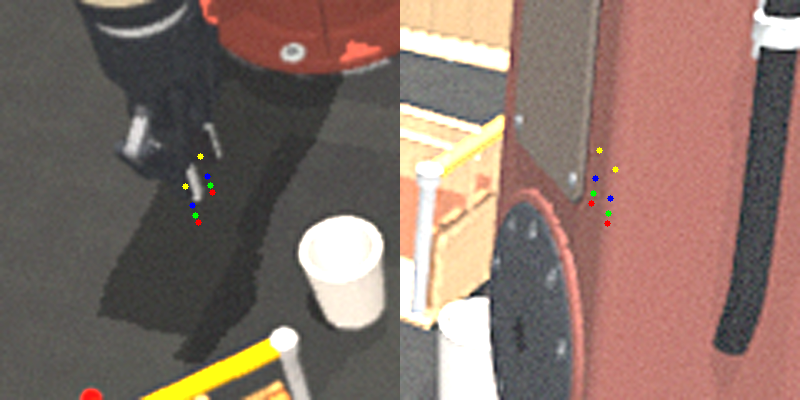

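Confirmed in the scene view: the real fingertips (199,200) sit well above the projected ones (198,222), about 35-40 mm short. So tips are at tool y ≈ -33. I'll return to the peg and go 35 mm deeper.

```bash
python3 -m crank '[[0,-2,0,0,0,0],[0.1,0,2.4,0,0,0],[0.1,0,2.4,0,0,0],[0.1,0,2.5,0,0,0],[0.1,0,2.5,0,0,0],[0.1,0,2.4,0,0,0],[0,0,2.4,0,0,0],[0,0,2.4,0,0,0],[0,0,2.4,0,0,0],[0,0,0,0,0,0],[0,0,0,0,0,0]]' && python3 -m crank '[[0,1,0,0,0,0],[0,1,0,0,0,0],[0,1,0,0,0,0],[0,1,0,0,0,0],[0,0.8,0,0,0,0],[0,0.7,0,0,0,0],[0,0,0,0,0,0],[0,0,0,0,0,0]]'
python3 - <<'E'
from h import *
im=vision.get_image("wrist");cv2.imwrite("pics/w4.png",im)
cv2.imwrite("pics/w4c.png",cv2.resize(im[180:380,160:400],(720,600)))
E
```

```text
time_s: 6.98
tcp_pos: [441.5, -401.8, 164.2]
ee_rot: [[-0.738, -0.001, 0.675], [-0.675, 0.001, -0.738], [0.0, -1.0, -0.001]]
ft_force: [0.6, 0.3, -0.6]
grip_width: 0.351
time_s: 7.65
tcp_pos: [441.3, -401.0, 109.7]
ee_rot: [[-0.738, -0.0, 0.675], [-0.675, 0.001, -0.738], [-0.0, -1.0, -0.001]]
ft_force: [0.1, 0.7, 0.3]
grip_width: 0.347
```

View pics/w4c.png

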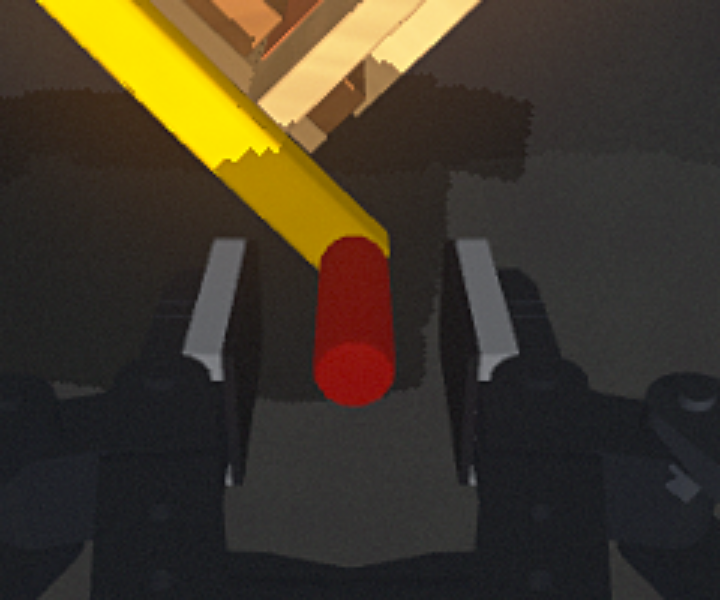

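The peg now sits between the pads. I'll repeat the swing.

```bash
python3 -m crank '[[0.54,0,-0.63,0,0,0],[0.54,0,-0.63,0,0,0],[0.46,0,-0.69,0,0,0],[0.46,0,-0.69,0,0,0],[0.37,0,-0.74,0,0,0],[0.37,0,-0.75,0,0,0],[0.28,0,-0.78,0,0,0],[0.27,0,-0.79,0,0,0],[0.18,0,-0.81,0,0,0],[0.18,0,-0.81,0,0,0],[0.08,0,-0.82,0,0,0],[0.08,0,-0.83,0,0,0]]' && python3 -m crank '[[-0.02,0,-0.83,0,0,0],[-0.02,0,-0.83,0,0,0],[-0.12,0,-0.82,0,0,0],[-0.13,0,-0.82,0,0,0],[-0.22,0,-0.8,0,0,0],[-0.22,0,-0.8,0,0,0],[-0.32,0,-0.77,0,0,0],[-0.32,0,-0.76,0,0,0],[-0.41,0,-0.72,0,0,0],[-0.41,0,-0.72,0,0,0]]' &&  python3 -m crank '[[-0.5,0,-0.67,0,0,0],[-0.49,0,-0.67,0,0,0],[-0.57,0,-0.6,0,0,0],[-0.57,0,-0.6,0,0,0],[0,0,0,0,0,0],[0,0,0,0,0,0]]'
python3 - <<'E'
from h import *
im=vision.get_image("wrist");C=cam("wrist");cv2.imwrite("pics/w5.png",im)
for c,st in blobs(im,(0,200,60),(4,255,255),30): print("red",c,st,plane("wrist",c,150,C))
E
```

```text
time_s: 8.7
tcp_pos: [352.2, -360.1, 110.1]
ee_rot: [[-0.738, 0.0, 0.675], [-0.675, 0.0, -0.738], [-0.0, -1.0, -0.0]]
ft_force: [-0.4, -0.8, -0.1]
grip_width: 0.35
time_s: 9.53
tcp_pos: [315.6, -287.1, 110.1]
ee_rot: [[-0.738, 0.0, 0.675], [-0.675, -0.0, -0.738], [-0.0, -1.0, 0.0]]
ft_force: [-0.0, -0.5, -0.4]
grip_width: 0.351
time_s: 10.03
tcp_pos: [314.5, -254.4, 110.2]
ee_rot: [[-0.737, 0.0, 0.676], [-0.676, -0.0, -0.737], [0.0, -1.0, 0.0]]
ft_force: [-0.3, 0.1, -0.4]
grip_width: 0.352
red [291.79 297.12] [ 280  269   26   56 1209] [ 315.23 -263.23  150.  ]
```

Keeper at about 1.53 rad. Now up, half-turn the tool (so q6 stays in range at the caddy), and move above the middle board.

```bash
python3 -m crank '[[0,-1.5,0,0,0,0],[0,-2,0,0,0,0],[0,-2.5,0,0,0,0],[0,-3,0,0,-6.75,0],[0,0,0,0,-6.75,0],[0,0,0,0,-6.75,0],[0,0,0,0,-6.75,0],[0,0,0,0,-6.75,0],[0,0,0,0,-6.75,0],[0,0,0,0,-6.75,0],[0,0,0,0,-6.75,0],[0,0,0,0,-6.75,0]]' && python3 -m crank '[[0,0,0,0,-6.75,0],[0,0,0,0,-6.75,0],[0,0,0,0,-6.75,0],[0,0,0,0,-6.75,0],[0,0,0,0,-6.75,0],[0,0,0,0,-6.75,0],[0,0,0,0,-6.75,0],[0,0,0,0,-6.75,0],[0,0,0,0,-6.75,0],[0,0,0,0,-6.75,0],[0,0,0,0,-6.75,0]]' && python3 -m crank '[[2.6,0,-1.08,0,0,0],[2.6,0,-1.08,0,0,0],[2.6,0,-1.08,0,0,0],[2.6,0,-1.08,0,0,0],[2.6,0,-1.08,0,0,0],[2.6,0,-1.08,0,0,0],[2.6,0,-1.07,0,0,0],[0,0,0,0,0,0],[0,0,0,0,0,0]]'
python3 - <<'E'
from h import *
s=ctrl.sense();print(s["tcp_pos"],s["ee_rot"],s["q"])
im=vision.get_image("wrist");cv2.imwrite("pics/w6.png",im)
cv2.imwrite("pics/w6c.png",cv2.resize(im[150:390,110:430],(800,600)))
print(proj("wrist",[493.7,-337.8,116]))
E
```

```text
time_s: 11.08
tcp_pos: [314.4, -255.3, 200.1]
ee_rot: [[0.234, -0.0, 0.972], [-0.972, -0.0, 0.234], [0.0, -1.0, -0.0]]
ft_force: [-0.7, 0.5, -0.9]
grip_width: 0.346
time_s: 12.0
tcp_pos: [314.4, -255.2, 200.0]
ee_rot: [[0.999, -0.0, 0.039], [-0.039, -0.0, 0.999], [-0.0, -1.0, -0.0]]
ft_force: [-0.0, -0.2, 0.1]
grip_width: 0.351
time_s: 12.75
tcp_pos: [493.6, -338.8, 199.0]
ee_rot: [[0.999, -0.001, 0.044], [-0.044, 0.001, 0.999], [-0.001, -1.0, 0.001]]
ft_force: [-0.0, 0.5, -0.7]
grip_width: 0.35
[ 493.55 -338.85  198.97] [[ 1.   -0.    0.04]
 [-0.04  0.    1.  ]
 [-0.   -1.    0.  ]] [-41.46  24.98   2.75  67.84  -0.01 -38.95]
[277.27 211.46]
```

View pics/w6c.png

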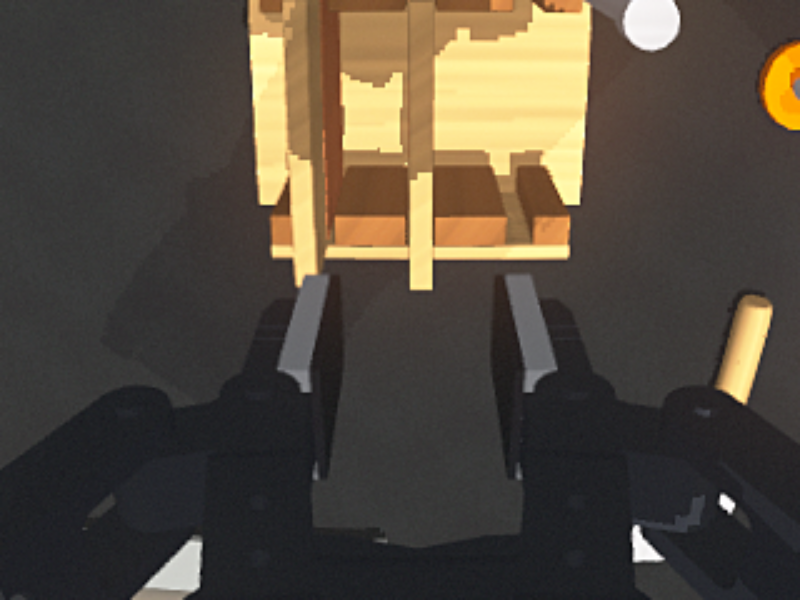

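```bash
python3 - <<'E'
from h import *
C=cam("wrist");g=lambda x,y:(110+x/2.5-.3,150+y/2.5-.3)
for p in [(421,289),(420,10),(308,283),(302,10)]: print(plane("wrist",g(*p),116,C)[:2])
E
python3 -m crank '[[0,2,0,0,0,0],[0,2,0,0,0,0],[0,2,0,0,0,0],[0,1.5,0,0,0,0],[0,1,0,0,0,0],[0,0,0,0,0,0]]' && python3 -m crank '[[0,1,0,0,0,0],[0,1,0,0,0,0],[0,1,0,0,0,0],[0,1,0,0,0,0],[0,1,0,0,0,0],[0,0.7,0,0,0,0],[0,0.5,0,0,0,0],[0,0,0,0,0,0],[0,0,0,0,0,0]]'
```

```text
[ 542.84 -339.23]
[ 446.48 -335.39]
[ 539.01 -378.53]
[ 444.51 -372.36]
time_s: 13.3
tcp_pos: [491.2, -337.3, 113.4]
ee_rot: [[0.999, -0.003, 0.045], [-0.044, 0.002, 0.999], [-0.003, -1.0, 0.002]]
ft_force: [-0.4, -0.1, -0.7]
grip_width: 0.352
time_s: 14.05
tcp_pos: [492.8, -338.2, 52.9]
ee_rot: [[0.999, -0.0, 0.044], [-0.044, 0.0, 0.999], [-0.0, -1.0, 0.0]]
ft_force: [0.3, -0.8, 0.2]
grip_width: 0.354
```

```bash
python3 -m crank '[[0,0,0,0,0,0],[0,0,0,0,0,0],[0,0,0,0,0,0],[0,0,0,0,0,0],[0,0,0,0,0,0],[0,0,0,0,0,0]]' 1 40 && python3 -m crank '[[0,-0.5,0,0,0,0],[0,-0.5,0,0,0,0],[0,-1,0,0,0,0],[0,-1,0,0,0,0],[0,-1,0,0,0,0],[0,-1,0,0,0,0],[0,-1,0,0,0,0],[0,-1,0,0,0,0],[0,-1,0,0,0,0],[0,-1.5,0,0,0,0],[0,-1.5,0,0,0,0],[0,0,0,0,0,0]]' && python3 -m crank '[[0,-1.5,0,0,0,0],[0,-1.5,0,0,0,0],[0,0,0,0,0,0],[0,0,0,0,0,0]]'
```

```text
time_s: 14.55
tcp_pos: [493.3, -338.5, 53.7]
ee_rot: [[0.999, 0.001, 0.044], [-0.044, -0.001, 0.999], [0.001, -1.0, -0.001]]
ft_force: [-0.6, 0.8, 5.9]
grip_width: 0.087
time_s: 15.55
tcp_pos: [494.2, -339.4, 166.4]
ee_rot: [[0.999, 0.003, 0.044], [-0.044, -0.003, 0.999], [0.003, -1.0, -0.003]]
ft_force: [-0.1, -0.6, -1.2]
grip_width: 0.087
time_s: 15.88
tcp_pos: [493.1, -338.5, 193.0]
ee_rot: [[0.999, 0.001, 0.044], [-0.044, -0.001, 0.999], [0.001, -1.0, -0.001]]
ft_force: [0.2, -0.4, -1.5]
grip_width: 0.087
```

```bash
python3 -m crank '[[0,0,1.5,0,0,0],[0,0,2.5,0,0,0],[0,0,3.2,0,0,0],[0,0,3.2,0,0,0],[0,0,3.2,0,0,0],[0,0,3.2,0,0,0],[0,0,3.2,0,0,0],[0,0,3.2,0,0,0],[0,0,3.2,0,0,0],[0,0,3.2,0,0,0],[0,0,3.2,0,0,0],[0,0,3.2,0,0,0]]' && python3 -m crank '[[0,0,3.2,0,0,0],[0,0,3.2,0,0,0],[0,0,3.2,0,0,0],[0,0,3.2,0,0,0],[0,0,3.2,0,0,0],[0,0,3.2,0,0,0],[0,0,3.2,0,0,0],[0,0,3.2,0,0,0],[0,0,2.5,0,0,0],[0.16,0,2.9,0,1.3,0],[0,0,0,0,0,0],[0,0,0,0,0,0]]'
python3 - <<'E'
from h import *
s=ctrl.sense();print(s["tcp_pos"],s["ee_rot"],s["q"])
im=vision.get_image("wrist");cv2.imwrite("pics/w7.png",im)
np.save("pics/w7.npy",cam("wrist")[3])
cv2.imwrite("pics/w7c.png",cv2.resize(im[60:330,100:460],(800,600)))
E
```

```text
time_s: 16.88
tcp_pos: [507.4, 23.6, 191.9]
ee_rot: [[0.999, -0.002, 0.044], [-0.044, 0.0, 0.999], [-0.002, -1.0, 0.0]]
ft_force: [-0.1, 1.0, -1.1]
grip_width: 0.088
time_s: 17.88
tcp_pos: [522.4, 332.4, 191.3]
ee_rot: [[0.998, -0.002, 0.064], [-0.064, -0.001, 0.998], [-0.002, -1.0, -0.001]]
ft_force: [0.4, 0.7, -1.7]
grip_width: 0.09
[522.44 332.38 191.35] [[ 1.   -0.    0.06]
 [-0.06 -0.    1.  ]
 [-0.   -1.   -0.  ]] [25.7  27.57  5.73 68.3   0.01 29.38]
```

View pics/w7c.png

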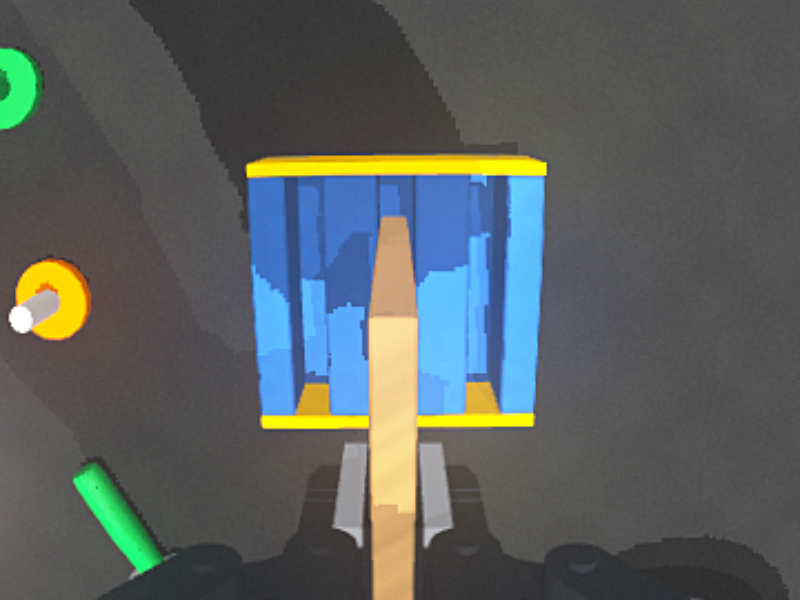

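Run:
```python
from h import *
f,cx,cy,_=K("wrist");C=(f,cx,cy,np.load("pics/w7.npy"))
g=lambda x,y:(100+x/2.2222-.3,60+y/2.2222-.3)
P=lambda p,z=51:plane("wrist",g(*p),z,C)[:2]
c=[P(p) for p in [(248,176),(546,174),(534,427),(262,428)]]
print("corners",c,"mean outer?")
for nm,q in [("leftslot",[(285,178),(325,178),(296,413),(330,413)]),("rightslot",[(467,300),(507,200),(466,413),(500,413)])]: print(nm,[P(p) for p in q])
print("board bottom edge", [P(p,191.35-47) for p in [(369,320),(417,320)]], "far bottom",[P(p,144) for p in [(381,217),(407,217)]])
```

```text
corners [array([464.56, 272.01]), array([472.04, 400.79]), array([591.06, 394.09]), array([583.03, 264.41])] mean outer?
leftslot [array([466.92, 288.15]), array([468.37, 305.44]), array([576.12, 281.78]), array([577.04, 297.87])]
rightslot [array([526.55, 363.81]), array([482.75, 383.15]), array([581.24, 361.55]), array([582.44, 377.68])]
board bottom edge [array([505.95, 324.72]), array([506.94, 339.7 ])] far bottom [array([473.91, 330.72]), array([474.43, 338.56])]
```

```bash
python3 -m crank '[[0.09,0,1.0,0,0,0],[0.09,0,1.5,0,0,0],[0,0,1.6,0,0,0],[0,2,0,0,0,0],[0,2,0,0,0,0],[0,2,0,0,0,0],[0,1.2,0,0,0,0],[0,0.5,0,0,0,0],[0,0.2,0,0,0,0],[0,0,0,0,0,0],[0,0,0,0,0,0],[0,0,0,0,0,0]]'
python3 - <<'E'
from h import *
im=vision.get_image("wrist");cv2.imwrite("pics/w8.png",im);np.save("pics/w8.npy",cam("wrist")[3])
s=ctrl.sense();print(s["tcp_pos"],[proj("wrist",p) for p in [(577.4,369.9,51),(477.6,376,51)]])
hsv=cv2.cvtColor(im,cv2.COLOR_BGR2HSV)
# board vertical front edge and slot edges: profile rows
for r in (150,165,180,190,200): print(r,"".join("b" if 95<h<130 and v>60 else "w" if 8<h<24 and v>60 else "y" if 24<=h<36 and v>90 else "." for h,s_,v in hsv[r,180:380]))
E
```

```text
time_s: 18.93
tcp_pos: [529.2, 372.1, 115.2]
ee_rot: [[0.998, 0.001, 0.067], [-0.067, 0.001, 0.998], [0.001, -1.0, 0.001]]
ft_force: [0.0, -0.1, -0.9]
grip_width: 0.089
[529.1  372.07 115.13] [array([277.91, 273.81]), array([277.2 , 149.67])]
150 bbbbbbbbbbbbbbbbbbbbbbbbbbbbbbbbbbbbbbbbbbbbbbbbbbbbbbbbbbbbbbbbbbbbbbbbbbbbbbbbbbbbbbbbbbbbbbbbbbbbbbbbbbbbbbbbbbbbbbbbbbbbbbbbbbbbbww.w.w.......w....wyww....w.w.ybw...ybyy..y.w........y.y.wwy...bww.
165 bbbbbbbbbbbbbbbbbbbbbbbbbbbbbbbbbbbbbbbbbbbbbbbbbbbbbbbbbbbbbbbbbbbbbbbbbbbbbbbbbbbbbbbbbbwwwwwwwwwwwwwwbbbbbbbbbbbbbbbbbbbbbbbbbbbbbw..................b..w.w.y....w.y.b.y....ywby..y................wy
180 bbbbbbbbbbbbbbbbbbbbbbbbbbbbbbbbbbbbbbbbbbbbbbbbbbbbbbbbbbbbbbbbbbbbbbbbbbbbbbbbbbbbbbbbwwwwwwwwwwwwwwwwwwbbbbbbbbbbbbbbbbbbbbbbbbbb..b..b..bbb..bb.bb.bb........b...y.......b..b...wby..w.....yww.w...y
190 bbbbbbbbbbbbbbbbbbbbbbbbbbbbbbbbbbbbbbbbbbbbbbbbbbbbbbbbbbbbbbbbbbbbbbbbbbbbbbbbbbbbbbbwwwwwwwwwwwwwwwwwwwwbbbbbbbbbbbbbbbbbbbbbbbbb....b..........b..........b.....b.b...bbbbbb.b...b..ywy...wbw....ywy
200 bbbbbbbbbbbbbbbbbbbbbbbbbbbbbbbbbbbbbbbbbbbbbbbbbbbbbbbbbbbbbbbbbbbbbbbbbbbbbbbbbbbbbbwwwwwwwwwwwwwwwwwwwwwwbbbbbbbbbbbbbbbbbbbbbbbbw.bb.bbb.bb..b.b.bb..b.b.....b..bb....b.b..bbb.bbb.y........yw.y.y.w
```

```bash
python3 -m crank '[[-0.2,0,0.05,0,0,0],[0,0.8,0,0,0,0],[0,0.8,0,0,0,0],[0,0.8,0,0,0,0],[0,0.8,0,0,0,0],[0,0.8,0,0,0,0],[0,0.8,0,0,0,0],[0,0.6,0,0,0,0],[0,0.3,0,0,0,0],[0,0.2,0,0,0,0],[0,0,0,0,0,0],[0,0,0,0,0,0]]' && python3 -m crank '[[0,0.2,0,0,0,0],[0,0,0,0,0,0],[0,0,0,0,0,0]]'
```

```text
time_s: 19.98
tcp_pos: [526.7, 372.5, 55.4]
ee_rot: [[0.998, 0.0, 0.067], [-0.067, 0.0, 0.998], [0.0, -1.0, 0.0]]
ft_force: [-0.3, -0.4, -1.1]
grip_width: 0.088
time_s: 20.23
tcp_pos: [527.2, 372.8, 53.7]
ee_rot: [[0.998, 0.001, 0.067], [-0.067, 0.001, 0.998], [0.001, -1.0, 0.001]]
ft_force: [2.5, 0.5, 2.1]
grip_width: 0.09
```

```bash
python3 -m crank '[[0,0,0,0,0,0],[0,0,0,0,0,0],[0,0,0,0,0,0],[0,0,0,0,0,0],[0,-0.5,0,0,0,0],[0,-1,0,0,0,0],[0,-1.5,0,0,0,0],[0,-2,0,0,0,0],[0,-2,0,0,0,0],[0,-2.5,0,0,0,0],[0,-2.5,0,0,0,0],[0,-2,0,0,0,0]]' 0.3 && python3 -m crank '[[0,-1,0,0,0,0],[0,0,0,0,0,0],[0,0,0,0,0,0]]'
python3 - <<'E'
from h import *
s=ctrl.sense();print(s["tcp_pos"])
im=vision.get_image("wrist");cv2.imwrite("pics/w9.png",im);np.save("pics/w9.npy",cam("wrist")[3])
C=cam("wrist")
m=cv2.inRange(cv2.cvtColor(im,cv2.COLOR_BGR2HSV),(8,40,90),(23,200,255))
k,l,st,c=cv2.connectedComponentsWithStats(m)
for i in range(1,k):
    if st[i][4]>300: print(c[i],st[i])
for r in (190,210,230,250,260): 
    x=np.where(m[r,230:330])[0]+230
    if len(x): print(r,x.min(),x.max(),plane("wrist",((x.min()+x.max())/2,r),116,C)[:2])
E
```

```text
time_s: 21.23
tcp_pos: [526.9, 372.6, 196.2]
ee_rot: [[0.998, 0.002, 0.067], [-0.067, 0.001, 0.998], [0.002, -1.0, 0.001]]
ft_force: [1.1, 0.9, 1.5]
grip_width: 0.345
time_s: 21.48
tcp_pos: [526.6, 372.5, 203.1]
ee_rot: [[0.998, 0.0, 0.067], [-0.067, 0.0, 0.998], [0.0, -1.0, 0.0]]
ft_force: [0.3, -0.3, -1.0]
grip_width: 0.346
[526.59 372.48 203.12]
[276.29 179.21] [272 139  10  82 688]
[ 52.96 341.76] [  26  322   47   51 1098]
190 272 280 [509.73 372.68]
210 272 280 [526.66 371.54]
230 237 285 [543.41 357.74]
260 272 281 [572.33 368.87]
```

Board 1 stands in the caddy. Back for the second.

```bash
python3 -m crank '[[-0.3,0,0,0,-1.3,0],[0,0,-1.5,0,0,0],[0,0,-2.5,0,0,0],[0,0,-3.4,0,0,0],[0,0,-3.4,0,0,0],[0,0,-3.4,0,0,0],[0,0,-3.4,0,0,0],[0,0,-3.4,0,0,0],[0,0,-3.4,0,0,0],[0,0,-3.4,0,0,0],[0,0,-3.4,0,0,0],[0,0,-3.4,0,0,0]]' && python3 -m crank '[[0,0,-3.4,0,0,0],[0,0,-3.4,0,0,0],[0,0,-3.4,0,0,0],[0,0,-3.4,0,0,0],[0,0,-3.4,0,0,0],[0,0,-3.4,0,0,0],[0,0,-3.4,0,0,0],[0,0,-3.4,0,0,0],[0,0,-3.4,0,0,0],[0,0,-3.4,0,0,0],[0,0,-2.5,0,0,0],[0,0,-2.5,0,0,0]]' && python3 -m crank '[[0,0,-1.45,0,0,0],[0,0,0,0,0,0],[0,0,0,0,0,0],[0,0,0,0,0,0]]'
python3 - <<'E'
from h import *
im=vision.get_image("wrist");C=cam("wrist")
cv2.imwrite("pics/w10.png",im)
hsv=cv2.cvtColor(im,cv2.COLOR_BGR2HSV)
m=cv2.inRange(hsv,(8,40,90),(25,220,255))
for r in (258,261,263): 
    x=np.where(m[r,200:380])[0]+200; print(r,x.min() if len(x) else 0,x.max() if len(x) else 0,plane("wrist",(x.mean(),r),116,C)[:2] if len(x) else 0)
E
```

```text
time_s: 22.53
tcp_pos: [507.0, 25.6, 202.0]
ee_rot: [[0.999, -0.002, 0.043], [-0.043, 0.0, 0.999], [-0.002, -1.0, 0.0]]
ft_force: [0.7, 0.6, -0.7]
grip_width: 0.35
time_s: 23.53
tcp_pos: [490.1, -363.7, 201.6]
ee_rot: [[0.999, -0.002, 0.044], [-0.044, 0.002, 0.999], [-0.002, -1.0, 0.002]]
ft_force: [0.4, 0.1, 0.6]
grip_width: 0.349
time_s: 23.87
tcp_pos: [490.1, -376.0, 202.3]
ee_rot: [[0.999, -0.001, 0.043], [-0.043, 0.002, 0.999], [-0.001, -1.0, 0.001]]
ft_force: [0.4, 0.7, 1.0]
grip_width: 0.35
258 272 279 [ 534.94 -378.95]
261 272 279 [ 537.87 -379.08]
263 272 279 [ 539.84 -379.17]
```

```bash
python3 -m crank '[[0,2,-0.1,0,0,0],[0,2,0,0,0,0],[0,2,0,0,0,0],[0,2,0,0,0,0],[0,1.2,0,0,0,0],[0,1,0,0,0,0],[0,1,0,0,0,0],[0,1,0,0,0,0],[0,1,0,0,0,0],[0,1,0,0,0,0],[0,0.7,0,0,0,0],[0,0,0,0,0,0]]' && python3 -m crank '[[0,0,0,0,0,0],[0,0,0,0,0,0],[0,0,0,0,0,0],[0,0,0,0,0,0],[0,0,0,0,0,0],[0,0,0,0,0,0]]' 1 40 && python3 -m crank '[[0,-0.5,0,0,0,0],[0,-0.5,0,0,0,0],[0,-1,0,0,0,0],[0,-1,0,0,0,0],[0,-1,0,0,0,0],[0,-1,0,0,0,0],[0,-1,0,0,0,0],[0,-1,0,0,0,0],[0,-1,0,0,0,0],[0,-1.5,0,0,0,0],[0,-1.5,0,0,0,0],[0,0,0,0,0,0]]' && python3 -m crank '[[0,-1.5,0,0,0,0],[0,-1.5,0,0,0,0],[0,0,0,0,0,0],[0,0,0,0,0,0]]'
```

```text
time_s: 24.92
tcp_pos: [489.7, -377.4, 52.4]
ee_rot: [[0.999, -0.002, 0.044], [-0.044, 0.002, 0.999], [-0.002, -1.0, 0.002]]
ft_force: [-0.6, 0.1, 0.8]
grip_width: 0.349
time_s: 25.42
tcp_pos: [490.6, -378.3, 54.5]
ee_rot: [[0.999, 0.0, 0.044], [-0.044, -0.0, 0.999], [0.0, -1.0, -0.0]]
ft_force: [0.6, 1.6, 2.0]
grip_width: 0.09
time_s: 26.42
tcp_pos: [491.7, -379.3, 167.5]
ee_rot: [[0.999, 0.003, 0.044], [-0.044, -0.003, 0.999], [0.003, -1.0, -0.003]]
ft_force: [0.9, -0.6, -0.7]
grip_width: 0.083
time_s: 26.75
tcp_pos: [490.7, -378.4, 194.0]
ee_rot: [[0.999, 0.001, 0.044], [-0.044, -0.001, 0.999], [0.001, -1.0, -0.001]]
ft_force: [-0.5, 0.3, -1.2]
grip_width: 0.088
```

```bash
python3 -m crank '[[0.25,0,1.5,0,0,0],[0,0,2.5,0,0,0],[0,0,3.4,0,0,0],[0,0,3.4,0,0,0],[0,0,3.4,0,0,0],[0,0,3.4,0,0,0],[0,0,3.4,0,0,0],[0,0,3.4,0,0,0],[0,0,3.4,0,0,0],[0,0,3.4,0,0,0],[0,0,3.4,0,0,0],[0,0,3.4,0,0,0]]' && python3 -m crank '[[0,0,3.4,0,0,0],[0,0,3.4,0,0,0],[0,0,3.4,0,0,0],[0,0,3.4,0,0,0],[0,0,3.4,0,0,0],[0,0,3.4,0,0,0],[0,0,3.4,0,0,0],[0,0,3.4,0,0,0],[0,0,1.5,0,0,0],[0,0,0.56,0,1,0],[0,0,0,0,0,0],[0,0,0,0,0,0]]' && python3 -m crank '[[0,2,0,0,0,0],[0,2,0,0,0,0],[0,2,0,0,0,0],[0,1.2,0,0,0,0],[0,0.5,0,0,0,0],[0,0.2,0,0,0,0],[0,0,0,0,0,0],[0,0,0,0,0,0],[0,0,0,0,0,0]]'
python3 - <<'E'
from h import *
im=vision.get_image("wrist");cv2.imwrite("pics/w11.png",im)
s=ctrl.sense();print(s["tcp_pos"],[proj("wrist",p) for p in [(572.6,290,51),(472.8,296.2,51)]])
hsv=cv2.cvtColor(im,cv2.COLOR_BGR2HSV)
for r in (150,165,180,200): print(r,"".join("b" if 95<h<130 and v>60 else "w" if 8<h<24 and v>60 else "." for h,s_,v in hsv[r,230:330]))
E
```

```text
time_s: 27.75
tcp_pos: [508.4, 3.7, 192.9]
ee_rot: [[0.999, -0.002, 0.044], [-0.044, 0.0, 0.999], [-0.002, -1.0, 0.0]]
ft_force: [0.3, -0.7, -0.9]
grip_width: 0.087
time_s: 28.75
tcp_pos: [521.7, 293.5, 193.2]
ee_rot: [[0.998, -0.001, 0.06], [-0.06, -0.001, 0.998], [-0.001, -1.0, -0.001]]
ft_force: [0.8, 0.1, -0.6]
grip_width: 0.087
time_s: 29.5
tcp_pos: [523.2, 293.8, 116.1]
ee_rot: [[0.998, 0.001, 0.062], [-0.062, 0.001, 0.998], [0.001, -1.0, 0.001]]
ft_force: [0.0, -0.3, -1.2]
grip_width: 0.087
[523.12 293.85 116.02] [array([275.64, 274.66]), array([275.52, 151.27])]
150 w...........bbbbbbbbbbbbbbbbbbbbbbbbbbbbbbbbbbbbbbbbbbbbbbbbbbbbbbbbbbbbbbbbbbbbbbbbbbbbbbbbbbbbbbbb
165 ............bbbbbbbbbbbbbbbbbbbbbbbbbbbb.wwwwwwwwwwwwwbbbbbbbbbbbbbbbbbbbbbbbbbbbbbbbbbbbbbbbbbbbbbb
180 ........b....bbbbbbbbbbbbbbbbbbbbbbbbb.wwwwwwwwwwwwwwwwwbbbbbbbbbbbbbbbbbbbbbbbbbbbbbbbbbbbbbbbbbbbb
200 ..b..bbbbbb...bbbbbbbbbbbbbbbbbbbbbbwwwwwwwwwwwwwwwwwwwwwwbbbbbbbbbbbbbbbbbbbbbbbbbbbbbbbbbbbbbbbbbb
```

```bash
python3 -m crank '[[0,0.8,-0.05,0,0,0],[0,0.8,0,0,0,0],[0,0.8,0,0,0,0],[0,0.8,0,0,0,0],[0,0.8,0,0,0,0],[0,0.8,0,0,0,0],[0,0.6,0,0,0,0],[0,0.4,0,0,0,0],[0,0.2,0,0,0,0],[0,0.1,0,0,0,0],[0,0,0,0,0,0],[0,0,0,0,0,0]]' && python3 -m crank '[[0,0.15,0,0,0,0],[0,0,0,0,0,0],[0,0,0,0,0,0]]'
```

```text
time_s: 30.55
tcp_pos: [522.7, 293.4, 54.5]
ee_rot: [[0.998, 0.001, 0.061], [-0.061, 0.0, 0.998], [0.001, -1.0, 0.0]]
ft_force: [-1.6, -0.8, 3.0]
grip_width: 0.086
time_s: 30.8
tcp_pos: [522.8, 293.5, 54.5]
ee_rot: [[0.998, 0.001, 0.061], [-0.061, 0.001, 0.998], [0.001, -1.0, 0.001]]
ft_force: [-6.1, -1.9, 17.6]
grip_width: 0.086
```

```bash
python3 -m crank '[[0,-0.15,0,0,0,0],[0,0,0,0,0,0]]' && python3 -m crank '[[0,0,0,0,0,0],[0,0,0,0,0,0],[0,0,0,0,0,0],[0,0,0,0,0,0],[0,-0.5,0,0,0,0],[0,-1,0,0,0,0],[0,-1.5,0,0,0,0],[0,-2,0,0,0,0],[0,-2,0,0,0,0],[0,-2.5,0,0,0,0],[0,-2.5,0,0,0,0],[0,-2,0,0,0,0]]' 0.3 && python3 -m crank '[[0,-1,0,0,0,0],[0,0,0,0,0,0],[0,0,0,0,0,0]]'
python3 - <<'E'
from h import *
s=ctrl.sense();print(s["tcp_pos"],s["q"])
im=vision.get_image("wrist");cv2.imwrite("pics/w12.png",im);np.save("pics/w12.npy",cam("wrist")[3])
cv2.imwrite("pics/scene12.png",vision.get_image("scene"))
E
```

```text
time_s: 30.97
tcp_pos: [523.0, 293.4, 54.6]
ee_rot: [[0.998, 0.001, 0.061], [-0.061, 0.0, 0.998], [0.001, -1.0, 0.0]]
ft_force: [0.3, 0.7, -0.7]
grip_width: 0.085
time_s: 31.97
tcp_pos: [522.9, 293.4, 197.2]
ee_rot: [[0.998, 0.002, 0.061], [-0.061, 0.001, 0.998], [0.002, -1.0, 0.001]]
ft_force: [1.0, -0.6, 1.0]
grip_width: 0.351
time_s: 32.22
tcp_pos: [522.6, 293.2, 204.1]
ee_rot: [[0.998, 0.0, 0.061], [-0.061, 0.0, 0.998], [0.0, -1.0, 0.0]]
ft_force: [-0.7, -0.8, -0.9]
grip_width: 0.349
[522.6  293.21 204.1 ] [22.31 24.82  3.28 68.43 -0.   25.83]
```

View pics/w12.png

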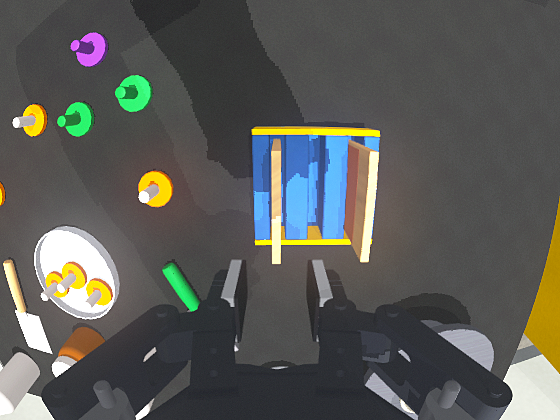

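Both boards stand upright in the outer slots. Now the keeper goes back.

```bash
python3 -m crank '[[0,0,0,0,-6.57,0],[0,0,0,0,-6.57,0],[0,0,0,0,-6.57,0],[0,0,0,0,-6.57,0],[0,0,0,0,-6.57,0],[0,0,0,0,-6.57,0],[0,0,0,0,-6.58,0]]' && python3 -m crank '[[-1.45,0,-0.75,0,0,0],[-2.94,0,-1.5,0,0,0],[-2.94,0,-1.5,0,0,0],[-2.94,0,-1.5,0,0,0],[-2.94,0,-1.5,0,0,0],[-2.94,0,-1.5,0,0,0],[-2.94,0,-1.5,0,0,0],[-2.94,0,-1.5,0,0,0],[-2.94,0,-1.5,0,0,0],[-2.94,0,-1.5,0,0,0]]' && python3 -m crank '[[-2.94,0,-1.5,0,0,0],[-2.94,0,-1.5,0,0,0],[-2.94,0,-1.5,0,0,0],[-2.94,0,-1.5,0,0,0],[-2.94,0,-1.5,0,0,0],[-2.94,0,-1.5,0,0,0],[-2.94,0,-1.5,0,0,0],[-2.94,0,-1.5,0,0,0],[-1.45,0,-0.75,0,0,0],[0,0,0,0,0,0],[0,0,0,0,0,0],[0,0,0,0,0,0]]'
python3 - <<'E'
from h import *
s=ctrl.sense();print(s["tcp_pos"],s["q"])
im=vision.get_image("wrist");C=cam("wrist");cv2.imwrite("pics/w13.png",im)
for c,st in blobs(im,(0,200,60),(4,255,255),30):
    p=plane("wrist",c,150,C); print("red",c,st,p,"tool",s["ee_rot"].T@(p-s["tcp_pos"]))
E
```

```text
time_s: 32.9
tcp_pos: [521.7, 292.8, 202.5]
ee_rot: [[0.734, -0.002, -0.679], [0.679, -0.001, 0.734], [-0.003, -1.0, 0.001]]
ft_force: [1.0, 0.2, 1.1]
grip_width: 0.348
time_s: 33.73
tcp_pos: [411.2, -1.4, 202.9]
ee_rot: [[0.737, -0.002, -0.676], [0.676, 0.0, 0.737], [-0.001, -1.0, 0.002]]
ft_force: [1.7, -0.7, 0.4]
grip_width: 0.35
time_s: 34.73
tcp_pos: [314.5, -262.0, 203.3]
ee_rot: [[0.738, -0.001, -0.675], [0.675, 0.002, 0.738], [0.0, -1.0, 0.002]]
ft_force: [0.7, 0.6, -0.2]
grip_width: 0.349
[ 314.49 -261.99  203.33] [-50.07   4.13 -24.53  61.45   0.02 -92.54]
red [275.65 211.14] [267 206  15  15  74] [ 308.5  -267.67  150.  ] tool [-8.28 53.33 -0.25]
red [274.58 226.65] [267 220  15  15 153] [ 317.82 -260.21  150.  ] tool [ 3.64 53.33 -1.04]
```

```bash
python3 -m crank '[[0,2,0,0,0,0],[0,2,0,0,0,0],[0,1.5,0,0,0,0],[0,1.5,0,0,0,0],[0,1.3,0,0,0,0],[0,1,0,0,0,0],[0,0,0,0,0,0],[0,0,0,0,0,0]]' && python3 -m crank '[[-0.54,0,-0.63,0,0,0],[-0.54,0,-0.63,0,0,0],[-0.46,0,-0.69,0,0,0],[-0.46,0,-0.69,0,0,0],[-0.37,0,-0.74,0,0,0],[-0.37,0,-0.75,0,0,0],[-0.28,0,-0.78,0,0,0],[-0.27,0,-0.79,0,0,0],[-0.18,0,-0.81,0,0,0],[-0.18,0,-0.81,0,0,0],[-0.08,0,-0.82,0,0,0],[-0.08,0,-0.83,0,0,0]]' && python3 -m crank '[[0.02,0,-0.83,0,0,0],[0.02,0,-0.83,0,0,0],[0.12,0,-0.82,0,0,0],[0.13,0,-0.82,0,0,0],[0.22,0,-0.8,0,0,0],[0.22,0,-0.8,0,0,0],[0.32,0,-0.77,0,0,0],[0.32,0,-0.76,0,0,0],[0.41,0,-0.72,0,0,0],[0.41,0,-0.72,0,0,0]]' &&  python3 -m crank '[[0.5,0,-0.67,0,0,0],[0.49,0,-0.67,0,0,0],[0.57,0,-0.6,0,0,0],[0.57,0,-0.6,0,0,0],[0.18,0,-0.16,0,0,0],[0,0,0,0,0,0],[0,0,0,0,0,0]]'
python3 - <<'E'
from h import *
s=ctrl.sense();im=vision.get_image("wrist");C=cam("wrist");cv2.imwrite("pics/w14.png",im)
for c,st in blobs(im,(0,200,60),(4,255,255),30):
    p=plane("wrist",c,148,C); print("red",c,st,p,"tool",s["ee_rot"].T@(p-s["tcp_pos"]), np.degrees(np.arctan2(p[1]+265.4,p[0]-449.3)))
E
```

```text
time_s: 35.45
tcp_pos: [314.9, -261.9, 110.9]
ee_rot: [[0.737, -0.001, -0.676], [0.676, 0.001, 0.737], [0.0, -1.0, 0.001]]
ft_force: [0.3, 0.4, -0.2]
grip_width: 0.349
time_s: 36.45
tcp_pos: [347.9, -355.6, 111.1]
ee_rot: [[0.737, 0.0, -0.675], [0.675, 0.0, 0.737], [0.0, -1.0, -0.0]]
ft_force: [-0.3, -0.2, -1.1]
grip_width: 0.349
time_s: 37.28
tcp_pos: [417.4, -398.3, 111.1]
ee_rot: [[0.738, 0.0, -0.675], [0.675, 0.0, 0.738], [0.0, -1.0, 0.0]]
ft_force: [0.3, 0.8, -0.1]
grip_width: 0.35
time_s: 37.87
tcp_pos: [451.9, -402.3, 111.0]
ee_rot: [[0.737, -0.0, -0.676], [0.676, 0.0, 0.737], [-0.0, -1.0, 0.0]]
ft_force: [-0.2, 0.1, 0.6]
grip_width: 0.347
```

```bash
python3 -m crank '[[0,-1.5,0,0,0,0],[0,-2.5,0,0,0,0],[0,-3,0,0,0,0],[0,-3,0,0,0,0],[0,-3,0,0,0,0],[0,-2,0,0,0,0],[0,0,0,0,0,0],[0,0,0,0,0,0]]'
python3 - <<'E'
from h import *
s=ctrl.sense();im=vision.get_image("wrist");C=cam("wrist");cv2.imwrite("pics/w15.png",im)
for lo,hi in (((0,180,30),(4,255,255)),((174,180,30),(180,255,255))):
  for c,st in blobs(im,lo,hi,20):
    p=plane("wrist",c,148,C); print("red",c,st,p, np.degrees(np.arctan2(p[1]+265.4,p[0]-449.3)))
# yellow bar centreline
m=cv2.inRange(cv2.cvtColor(im,cv2.COLOR_BGR2HSV),(24,180,60),(34,255,255))
ys,xs=np.where(m)
if len(xs)>100:
    pts=np.array([plane("wrist",(x,y),129,C)[:2] for x,y in zip(xs[::5],ys[::5])]); v=cv2.fitLine(pts.astype(np.float32),cv2.DIST_HUBER,0,.01,.01).ravel(); print(len(xs),v,np.degrees(np.arctan2(v[1],v[0])))
E
```

```text
time_s: 38.58
tcp_pos: [452.0, -403.1, 262.3]
ee_rot: [[0.738, 0.002, -0.675], [0.675, -0.002, 0.738], [-0.0, -1.0, -0.002]]
ft_force: [0.1, -0.2, -1.7]
grip_width: 0.35
1304 [   0.05    1.    444.97 -333.5 ] 87.26394
```

Keeper bar is at -92.7°, back at zero. On to the pads: overview from the wrist.

```bash
python3 -m crank '[[0,0,0,0,7.1,0],[0,0,0,0,7.1,0],[0,0,0,0,7.1,0],[0,0,0,0,7.1,0],[0,0,0,0,7.1,0],[0,0,0,0,7,0],[0,0,0,0,0,0]]' && python3 -m crank '[[0.98,0,3.19,0,0,0],[0.98,0,3.19,0,0,0],[0.98,0,3.19,0,0,0],[0.98,0,3.19,0,0,0],[0.98,0,3.19,0,0,0],[0.98,0,3.19,0,0,0],[0.98,0,3.19,0,0,0],[0.98,0,3.19,0,0,0],[0.98,0,3.19,0,0,0],[0.98,0,3.19,0,0,0],[0.98,0,3.19,0,0,0],[0.98,0,3.19,0,0,0]]' && python3 -m crank '[[0,0,0,0,0,0],[0,0,0,0,0,0],[0,0,0,0,0,0]]'
cat >> h.py <<'E'
def pads(im,C,z0=0,amin=120):
    "pads seen by wrist: ellipse of orange disc's top face outline -> centre, at z0+9"
    m=cv2.inRange(cv2.cvtColor(im,cv2.COLOR_BGR2HSV),(8,170,120),(22,255,255))
    cs,_=cv2.findContours(m,cv2.RETR_EXTERNAL,cv2.CHAIN_APPROX_NONE); r=[]
    for c in cs:
        if cv2.contourArea(c)>amin:
            h=cv2.convexHull(c)[:,0]
            p=np.array([plane("wrist",q,z0+8,C)[:2] for q in h],np.float32)
            (x,y),rad=cv2.minEnclosingCircle(p); uv=cv2.moments(c); r.append((x,y,rad,uv["m10"]/uv["m00"],uv["m01"]/uv["m00"]))
    return r
E
python3 - <<'E'
from h import *
s=ctrl.sense();print(s["tcp_pos"],s["q"]);C=cam("wrist");im=vision.get_image("wrist");cv2.imwrite("pics/w16.png",im);np.save("pics/w16.npy",C[3])
for r in pads(im,C): print(np.array(r))
cv2.imwrite("pics/w16c.png",cv2.resize(im[0:330,60:500],(800,600)))
E
```

```text
time_s: 39.22
tcp_pos: [451.2, -401.9, 259.6]
ee_rot: [[1.0, -0.002, 0.006], [-0.006, 0.002, 1.0], [-0.002, -1.0, 0.002]]
ft_force: [0.2, -0.8, -1.1]
grip_width: 0.35
time_s: 40.22
tcp_pos: [569.2, -18.1, 260.2]
ee_rot: [[1.0, -0.001, -0.004], [0.004, 0.0, 1.0], [-0.001, -1.0, 0.0]]
ft_force: [0.8, -0.4, 0.2]
grip_width: 0.346
time_s: 40.47
tcp_pos: [569.1, -19.9, 260.3]
ee_rot: [[1.0, -0.001, -0.003], [0.003, -0.0, 1.0], [-0.001, -1.0, -0.0]]
ft_force: [-0.0, -0.7, 0.5]
grip_width: 0.353
[569.1  -19.85 260.33] [-9.34 20.43  5.03 74.68 -0.02 -9.49]
[ 876.34 -534.76   75.26   33.38  324.76]
[805.99 -37.19  36.04 265.69 313.9 ]
[668.35  22.82  22.12 306.2  239.3 ]
[658.38 -58.22  21.88 250.06 232.56]
[521.69 145.89  22.78 396.64 139.36]
[ 501.84 -149.93   22.57  178.3   123.15]
[408.56 -31.26  22.09 267.75  49.6 ]
```

View pics/w16c.png

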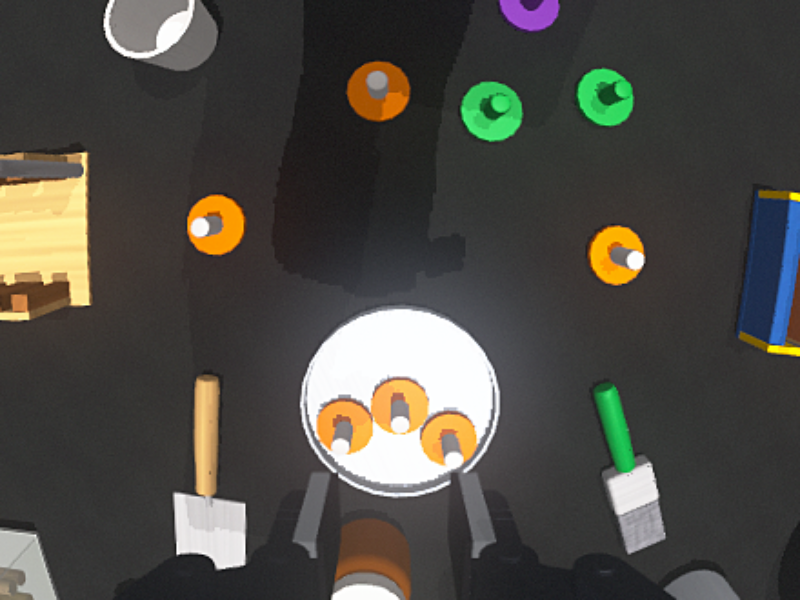

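Image shows pad 4 now at crop (378,90), so it has been knocked about 4 cm from its first place. Two others at (216,224) and (617,255); tin with 3 pads at (400,400). I'll measure the tin and its pads.

Run:
```python
from h import *
f,cx,cy,_=K("wrist");C=(f,cx,cy,np.load("pics/w16.npy"));im=cv2.imread("pics/w16.png")
hsv=cv2.cvtColor(im,cv2.COLOR_BGR2HSV)
m=cv2.inRange(hsv,(0,0,150),(180,60,255));m[:,:]=m
k,l,st,c=cv2.connectedComponentsWithStats(m)
i=1+np.argmax(st[1:,4]);print(st[i])
cs,_=cv2.findContours((l==i).astype(np.uint8),cv2.RETR_EXTERNAL,cv2.CHAIN_APPROX_NONE)
h=cv2.convexHull(max(cs,key=len))[:,0]
p=np.array([plane("wrist",q,18,C)[:2] for q in h],np.float32)
A=np.c_[2*p,np.ones(len(p))];s=np.linalg.lstsq(A,(p**2).sum(1),rcond=None)[0];print("tin lsq",s[:2],np.sqrt(s[2]+s[0]**2+s[1]**2),"minenc",cv2.minEnclosingCircle(p))
for r in pads(im,C,4,40): print(np.array(r))
m=cv2.inRange(hsv,(5,110,90),(25,255,255));print([ (a.tolist(),b) for a,b in [(st_,c_) for st_,c_ in zip(*cv2.connectedComponentsWithStats(m)[2:])] if a[4]>200])
for p in [(400,400),(343,424),(449,437)]: print(plane("wrist",(60+p[0]/1.818,p[1]/1.818),14,C))
```

```text
[ 225  170  110   90 4692]
tin lsq [638.31 -15.43] 74.24278175225267 minenc ((638.3941650390625, -15.38215160369873), 74.57583618164062)
[ 872.67 -529.88   74.54   33.38  324.76]
[802.99 -37.02  35.7  265.69 313.9 ]
[666.65  22.42  21.91 306.2  239.3 ]
[656.78 -57.85  21.67 250.06 232.56]
[643.11 -26.53  17.43 269.04 227.97]
[521.38 144.32  22.57 396.64 139.36]
[ 501.72 -148.7    22.35  178.3   123.15]
[409.33 -31.16  21.88 267.75  49.6 ]
[([0, 0, 560, 420, 220600], array([279.18, 211.85])), ([251, 34, 35, 33, 755], array([267.93,  50.47])), ([13, 83, 98, 94, 1997], array([ 67.98, 154.73])), ([29, 98, 77, 29, 1290], array([ 66.27, 111.32])), ([163, 107, 32, 34, 695], array([179.6 , 123.15])), ([492, 118, 47, 83, 2539], array([514.75, 156.18])), ([383, 124, 32, 33, 636], array([396.72, 139.38])), ([530, 128, 30, 77, 1730], array([547.21, 166.1 ])), ([167, 206, 14, 67, 823], array([173.1 , 238.04])), ([234, 209, 62, 41, 1149], array([264.57, 226.94])), ([291, 226, 32, 30, 543], array([306.33, 239.51])), ([244, 286, 42, 46, 1128], array([265.86, 303.57])), ([9, 316, 50, 20, 466], array([ 34.69, 324.83]))]
[634.24 -14.99  14.  ]
[653.61 -58.04  14.  ]
[664.15  22.64  14.  ]
```

```bash
python3 -m crank '[[-0.59,0,2.07,0,0,0],[-0.59,0,2.07,0,0,0],[-0.59,0,2.07,0,0,0],[-0.59,0,2.07,0,0,0],[-0.59,0,2.07,0,0,0],[-0.59,1,2.07,0,0,0],[-0.59,2.5,2.07,0,0,0],[-0.59,2.5,2.07,0,0,0],[0,3,0,0,0,0],[0,3,0,0,0,0],[0,3,0,0,0,0],[0,1,0,0,0,0]]' && python3 -m crank '[[0,1,0,0,0,0],[0,0,0,0,0,0],[0,0,0,0,0,0],[0,0,0,0,0,0]]'
python3 - <<'E'
from h import *
s=ctrl.sense();print(s["tcp_pos"],s["q"]);C=cam("wrist");im=vision.get_image("wrist");cv2.imwrite("pics/w17.png",im);np.save("pics/w17.npy",C[3])
for r in pads(im,C): print(np.array(r), s["ee_rot"].T@(np.array([r[0],r[1],0])-s["tcp_pos"]))
E
```

```text
time_s: 41.52
tcp_pos: [519.9, 144.3, 97.3]
ee_rot: [[1.0, -0.005, 0.001], [-0.001, -0.001, 1.0], [-0.005, -1.0, -0.001]]
ft_force: [-0.6, -0.0, -0.1]
grip_width: 0.349
time_s: 41.85
tcp_pos: [523.8, 145.7, 92.6]
ee_rot: [[1.0, 0.002, 0.001], [-0.001, 0.0, 1.0], [0.002, -1.0, 0.0]]
ft_force: [0.6, -0.2, 1.1]
grip_width: 0.348
[523.79 145.73  92.63] [  7.84  23.57 -16.43  49.86   0.     7.88]
[520.7  144.99  22.38 273.65 198.16] [-3.31 92.62 -0.77]
[ 500.95 -141.23   21.05   10.94  186.7 ] [ -22.84   92.48 -287.01]
[408.63 -30.02  24.19  78.96  84.55] [-115.25   92.29 -175.86]
```

```bash
python3 -m crank '[[-0.3,2,-0.08,0,0,0],[0,2,0,0,0,0],[0,2,0,0,0,0],[0,1.5,0,0,0,0],[0,1,0,0,0,0],[0,0.7,0,0,0,0],[0,0.5,0,0,0,0],[0,0.5,0,0,0,0],[0,0.4,0,0,0,0],[0,0,0,0,0,0],[0,0,0,0,0,0]]'
python3 - <<'E'
from h import *
s=ctrl.sense();im=vision.get_image("wrist");C=cam("wrist")
for r in pads(im,C): print(np.array(r), s["ee_rot"].T@(np.array([r[0],r[1],0])-s["tcp_pos"]))
cv2.imwrite("pics/w18c.png",cv2.resize(im[160:340,160:400],(800,600)))
E
```

```text
time_s: 42.82
tcp_pos: [519.7, 145.1, -14.7]
ee_rot: [[1.0, 0.0, 0.0], [-0.0, 0.0, 1.0], [0.0, -1.0, 0.0]]
ft_force: [-0.2, -0.3, 0.1]
grip_width: 0.352
[520.59 144.31  23.09 273.92 270.83] [  0.94 -14.69  -0.79]
[410.3  -16.18  18.73   6.22  85.54] [-109.29  -14.72 -161.33]
```

View pics/w18c.png

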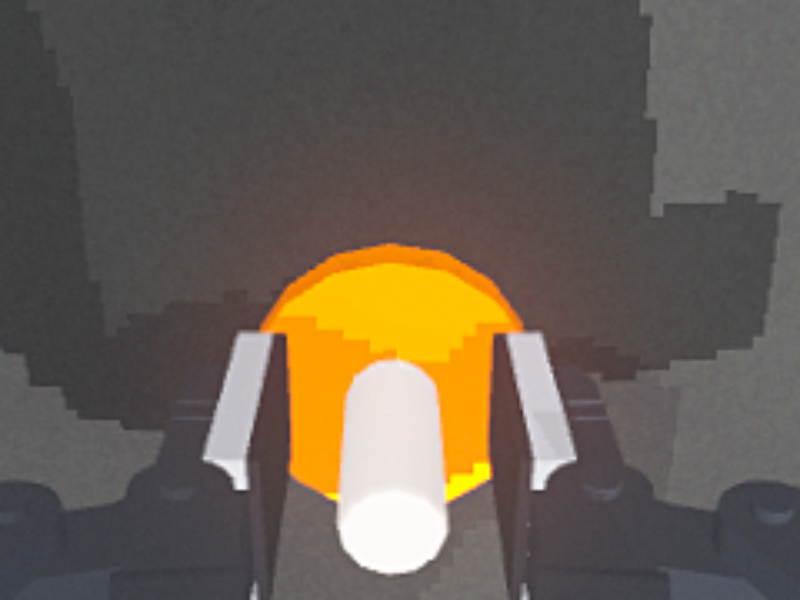

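The stem sits centred between the pads. Grip and lift.

```bash
python3 -m crank '[[0,0,0,0,0,0],[0,0,0,0,0,0],[0,0,0,0,0,0],[0,0,0,0,0,0],[0,0,0,0,0,0],[0,0,0,0,0,0]]' 1 40 && python3 -m crank '[[0,-0.5,0,0,0,0],[0,-1,0,0,0,0],[0,-2,0,0,0,0],[0,-2,0,0,0,0],[0,-2,0,0,0,0],[0,-1.5,0,0,0,0],[0,0,0,0,0,0],[0,0,0,0,0,0]]'
python3 - <<'E'
from h import *
s=ctrl.sense();im=vision.get_image("wrist");C=cam("wrist");print(s["tcp_pos"])
for r in pads(im,C,90): print(np.array(r), s["ee_rot"].T@(np.array([r[0],r[1],90])-s["tcp_pos"]))
E
```

```text
time_s: 43.37
tcp_pos: [519.9, 145.1, -14.5]
ee_rot: [[1.0, 0.001, 0.0], [-0.0, 0.0, 1.0], [0.001, -1.0, 0.0]]
ft_force: [-0.5, 0.4, 5.5]
grip_width: 0.148
time_s: 44.03
tcp_pos: [520.2, 145.2, 76.3]
ee_rot: [[1.0, 0.002, 0.0], [-0.0, 0.0, 1.0], [0.002, -1.0, 0.0]]
ft_force: [0.3, 0.1, -1.2]
grip_width: 0.149
[520.24 145.22  76.26]
[518.18 144.99  21.26 276.42 251.85] [ -2.02 -13.74  -0.22]
[478.19 -27.78  12.21   3.93 198.31] [ -41.96  -13.89 -173.01]
[420.01  39.43  13.39  81.52  88.46] [-100.16  -13.99 -105.83]
```

```bash
python3 -m crank '[[1.65,0,-1.94,0,0,0],[1.65,0,-1.94,0,0,0],[1.65,0,-1.94,0,0,0],[1.65,0,-1.94,0,0,0],[1.65,0,-1.94,0,0,0],[1.65,0,-1.94,0,0,0],[0,0,0,0,0,0],[0,0,0,0,0,0],[0,0,0,0,0,0]]'
python3 - <<'E'
from h import *
s=ctrl.sense();C=cam("wrist");im=vision.get_image("wrist");print(s["tcp_pos"]);np.save("pics/w19.npy",C[3]);cv2.imwrite("pics/w19.png",im)
for r in pads(im,C,4): print(np.array(r))
hsv=cv2.cvtColor(im,cv2.COLOR_BGR2HSV)
m=cv2.inRange(hsv,(0,0,150),(180,60,255));k,l,st,c=cv2.connectedComponentsWithStats(m)
i=1+np.argmax(st[1:,4]);cs,_=cv2.findContours((l==i).astype(np.uint8),cv2.RETR_EXTERNAL,cv2.CHAIN_APPROX_NONE)
h=cv2.convexHull(max(cs,key=len))[:,0];h=h[h[:,1]<235]
p=np.array([plane("wrist",q,18,C)[:2] for q in h],np.float32)
A=np.c_[2*p,np.ones(len(p))];s=np.linalg.lstsq(A,(p**2).sum(1),rcond=None)[0];print("tin lsq",s[:2],np.sqrt(s[2]+s[0]**2+s[1]**2),len(p))
E
```

```text
time_s: 44.83
tcp_pos: [617.2, 29.0, 74.0]
ee_rot: [[1.0, -0.002, 0.001], [-0.001, 0.0, 1.0], [-0.002, -1.0, 0.0]]
ft_force: [-0.2, -0.4, -1.6]
grip_width: 0.149
[617.16  29.01  74.  ]
[656.54 -57.94  22.46 173.46 260.94]
[647.82  12.83  51.54 251.45 247.46]
[ 503.14 -145.56   23.87   65.64   85.26]
tin lsq [638.32 -15.21] 73.98848350914567 26
```

```bash
python3 -m crank '[[0.1,1,0,0,0,0],[0.1,1.5,0,0,0,0],[0,1.5,0,0,0,0],[0,1,0,0,0,0],[0,0.6,0,0,0,0],[0,0,0,0,0,0],[0,0,0,0,0,0],[0,0,0,0,0,0]]'
```

```text
time_s: 45.55
tcp_pos: [620.9, 28.7, 19.8]
ee_rot: [[1.0, 0.001, 0.0], [-0.0, -0.0, 1.0], [0.001, -1.0, -0.0]]
ft_force: [-0.1, -0.2, -1.2]
grip_width: 0.148
```

```bash
python3 -m crank '[[-0.12,0.8,0,0,0,0],[0,0.8,0,0,0,0],[0,0.5,0,0,0,0],[0,0.4,0,0,0,0],[0,0.2,0,0,0,0],[0,0.1,0,0,0,0],[0,0,0,0,0,0],[0,0,0,0,0,0],[0,0,0,0,0,0]]' && python3 -m crank '[[0,0.15,0,0,0,0],[0,0,0,0,0,0],[0,0,0,0,0,0]]'
```

```text
time_s: 46.3
tcp_pos: [619.5, 28.6, -8.6]
ee_rot: [[1.0, 0.0, 0.0], [-0.0, -0.0, 1.0], [0.0, -1.0, -0.0]]
ft_force: [0.2, -0.6, 0.1]
grip_width: 0.152
time_s: 46.55
tcp_pos: [619.3, 28.6, -10.4]
ee_rot: [[1.0, 0.0, 0.0], [-0.0, -0.0, 1.0], [0.0, -1.0, -0.0]]
ft_force: [0.8, -0.2, -0.5]
grip_width: 0.152
```

```bash
python3 -m crank '[[0,0.1,0,0,0,0],[0,0,0,0,0,0],[0,0,0,0,0,0]]' && python3 -m crank '[[0,0,0,0,0,0],[0,0,0,0,0,0],[0,0,0,0,0,0],[0,0,0,0,0,0],[0,0,0,0,0,0]]' 0.3 &&  python3 -m crank '[[0,-0.5,0,0,0,0],[0,-1,0,0,0,0],[0,-2,0,0,0,0],[0,-2.5,0,0,0,0],[0,-3,0,0,0,0],[0,-3,0,0,0,0],[0,-3,0,0,0,0],[0,-2,0,0,0,0],[0,0,0,0,0,0],[0,0,0,0,0,0]]'
python3 - <<'E'
from h import *
s=ctrl.sense();C=cam("wrist");im=vision.get_image("wrist");print(s["tcp_pos"]);np.save("pics/w20.npy",C[3]);cv2.imwrite("pics/w20.png",im)
for r in pads(im,C,4): print(np.array(r))
E
```

```text
time_s: 46.8
tcp_pos: [619.4, 28.6, -10.5]
ee_rot: [[1.0, 0.0, 0.0], [-0.0, -0.0, 1.0], [0.0, -1.0, -0.0]]
ft_force: [-4.1, 0.4, 9.1]
grip_width: 0.15
time_s: 47.22
tcp_pos: [619.4, 28.3, -11.4]
ee_rot: [[1.0, 0.0, 0.001], [-0.001, -0.001, 1.0], [0.0, -1.0, -0.001]]
ft_force: [1.0, -3.2, 0.7]
grip_width: 0.35
time_s: 48.05
tcp_pos: [620.1, 29.0, 160.6]
ee_rot: [[1.0, 0.003, 0.0], [-0.0, 0.0, 1.0], [0.003, -1.0, 0.0]]
ft_force: [1.1, -1.2, -0.3]
grip_width: 0.351
[620.13  28.99 160.62]
[666.55  22.79  22.08 270.22 230.5 ]
[648.87 -36.78  44.53 215.72 213.4 ]
[621.78  29.15  22.57 273.95 187.65]
[ 502.85 -146.72   23.33  111.11   84.48]
[425.61 -30.93  16.04 214.83   2.52]
```

```bash
python3 -m crank '[[-0.6,0,-0.9,0,0,0],[-1.3,0,-1.98,0,0,0],[-1.3,0,-1.98,0,0,0],[-1.3,0,-1.98,0,0,0],[-1.3,0,-1.98,0,0,0],[-1.3,0,-1.98,0,0,0],[-1.3,0,-1.98,0,0,0],[-1.3,0,-1.98,0,0,0],[-1.3,0,-1.98,0,0,0],[-0.76,2,-1.06,0,0,0],[0,2.5,0,0,0,0],[0,2,0,0,0,0]]' && python3 -m crank '[[0,0,0,0,0,0],[0,0,0,0,0,0],[0,0,0,0,0,0],[0,0,0,0,0,0]]'
python3 - <<'E'
from h import *
s=ctrl.sense();print(s["tcp_pos"]);C=cam("wrist");im=vision.get_image("wrist")
for r in pads(im,C): print(np.array(r), s["ee_rot"].T@(np.array([r[0],r[1],0])-s["tcp_pos"]))
E
```

```text
time_s: 49.1
tcp_pos: [499.5, -150.0, 91.7]
ee_rot: [[1.0, -0.002, 0.002], [-0.002, 0.001, 1.0], [-0.002, -1.0, 0.001]]
ft_force: [-0.4, 1.4, -0.0]
grip_width: 0.354
time_s: 49.43
tcp_pos: [502.3, -149.6, 94.7]
ee_rot: [[1.0, 0.001, 0.0], [-0.0, -0.001, 1.0], [0.001, -1.0, -0.001]]
ft_force: [0.4, -0.4, 0.1]
grip_width: 0.35
[ 502.28 -149.57   94.71]
[625.52  29.84  26.88 444.31 315.17] [123.08  94.77 179.48]
[ 502.07 -150.08   22.8   276.34  207.83] [-0.35 94.71 -0.45]
[408.87 -31.87  23.24 415.61 100.79] [-93.55  94.5  117.75]
```

```bash
python3 -m crank '[[0.1,2,-0.05,0,0,0],[0,2,0,0,0,0],[0,2,0,0,0,0],[0,1.5,0,0,0,0],[0,1,0,0,0,0],[0,0.9,0,0,0,0],[0,0.6,0,0,0,0],[0,0.5,0,0,0,0],[0,0.4,0,0,0,0],[0,0,0,0,0,0],[0,0,0,0,0,0]]' && python3 -m crank '[[0,0,0,0,0,0],[0,0,0,0,0,0],[0,0,0,0,0,0],[0,0,0,0,0,0],[0,0,0,0,0,0],[0,0,0,0,0,0]]' 1 40 && python3 -m crank '[[0,-0.5,0,0,0,0],[0,-1,0,0,0,0],[0,-2,0,0,0,0],[0,-2,0,0,0,0],[0,-2,0,0,0,0],[0,-1.5,0,0,0,0],[0,0,0,0,0,0],[0,0,0,0,0,0]]'
```

```text
time_s: 50.4
tcp_pos: [502.8, -149.9, -15.1]
ee_rot: [[1.0, 0.0, 0.0], [-0.0, -0.0, 1.0], [0.0, -1.0, -0.0]]
ft_force: [0.2, 0.4, -0.3]
grip_width: 0.352
time_s: 50.9
tcp_pos: [503.0, -150.0, -14.9]
ee_rot: [[1.0, 0.001, 0.0], [-0.0, -0.0, 1.0], [0.001, -1.0, -0.0]]
ft_force: [-1.9, -0.1, 6.6]
grip_width: 0.151
time_s: 51.57
tcp_pos: [503.3, -150.1, 75.8]
ee_rot: [[1.0, 0.002, 0.0], [-0.0, -0.001, 1.0], [0.002, -1.0, -0.001]]
ft_force: [0.4, -0.0, -1.2]
grip_width: 0.15
```

```bash
python3 -m crank '[[1.76,0,1.6,0,0,0],[1.76,0,1.6,0,0,0],[1.76,0,1.6,0,0,0],[1.76,0,1.6,0,0,0],[1.76,0,1.6,0,0,0],[1.76,0,1.6,0,0,0],[0,0,0,0,0,0],[0,0,0,0,0,0]]' && python3 -m crank '[[0,1,0,0,0,0],[0,1.5,0,0,0,0],[0,1.5,0,0,0,0],[0,1,0,0,0,0],[0,0.6,0,0,0,0],[0,0,0,0,0,0],[0,0,0,0,0,0],[0,0,0,0,0,0]]'
```

```text
time_s: 52.23
tcp_pos: [607.9, -52.9, 73.3]
ee_rot: [[1.0, -0.002, -0.001], [0.001, 0.0, 1.0], [-0.002, -1.0, 0.0]]
ft_force: [-0.6, -0.1, -0.6]
grip_width: 0.15
time_s: 52.9
tcp_pos: [608.6, -54.1, 19.2]
ee_rot: [[1.0, 0.001, 0.001], [-0.001, -0.0, 1.0], [0.001, -1.0, -0.0]]
ft_force: [-0.9, -0.3, -1.0]
grip_width: 0.151
```

Well placed at (608.6,-54.1). Lower, release, retreat, and check.

```bash
python3 -m crank '[[0.03,0.8,0.03,0,0,0],[0,0.8,0,0,0,0],[0,0.5,0,0,0,0],[0,0.4,0,0,0,0],[0,0.2,0,0,0,0],[0,0.15,0,0,0,0],[0,0.1,0,0,0,0],[0,0.05,0,0,0,0],[0,0,0,0,0,0],[0,0,0,0,0,0]]' && python3 -m crank '[[0,0,0,0,0,0],[0,0,0,0,0,0],[0,0,0,0,0,0],[0,0,0,0,0,0],[0,0,0,0,0,0]]' 0.3 &&  python3 -m crank '[[0,-0.5,0,0,0,0],[0,-1,0,0,0,0],[0,-2,0,0,0,0],[0,-2.5,0,0,0,0],[0,-3,0,0,0,0],[0,-3,0,0,0,0],[0,-3,0,0,0,0],[0,-2,0,0,0,0],[0,0,0,0,0,0],[0,0,0,0,0,0]]'
python3 - <<'E'
from h import *
s=ctrl.sense();C=cam("wrist");im=vision.get_image("wrist");print(s["tcp_pos"]);np.save("pics/w21.npy",C[3]);cv2.imwrite("pics/w21.png",im)
for r in pads(im,C,4): print(np.array(r))
E
```

```text
time_s: 53.73
tcp_pos: [608.9, -53.3, -10.8]
ee_rot: [[1.0, 0.001, 0.0], [-0.0, 0.0, 1.0], [0.001, -1.0, 0.0]]
ft_force: [0.3, 4.5, 5.5]
grip_width: 0.151
time_s: 54.15
tcp_pos: [608.4, -53.2, -11.5]
ee_rot: [[1.0, -0.0, 0.0], [-0.0, 0.001, 1.0], [-0.0, -1.0, 0.001]]
ft_force: [-0.1, 5.4, 0.3]
grip_width: 0.353
time_s: 54.98
tcp_pos: [609.3, -54.3, 160.6]
ee_rot: [[1.0, 0.003, 0.001], [-0.001, -0.002, 1.0], [0.003, -1.0, -0.002]]
ft_force: [0.0, 0.8, -0.3]
grip_width: 0.353
[609.34 -54.34 160.65]
[818.45 -39.26  39.48 287.8  336.82]
[666.75  22.67  22.03 346.6  239.62]
[656.58 -58.04  22.03 273.69 230.79]
[639.84 -15.92  21.86 312.67 215.4 ]
[621.75  28.86  21.91 354.62 199.38]
[607.91 -53.08  21.88 277.7  188.61]
[417.51 -31.09  19.91 300.52   5.31]
```

```bash
python3 -m crank '[[-1.3,0,0.14,0,0,0],[-2.5,0,0.29,0,0,0],[-2.5,0,0.29,0,0,0],[-2.5,0,0.29,0,0,0],[-2.5,0,0.29,0,0,0],[-2.5,0,0.29,0,0,0],[-2.5,0,0.29,0,0,0],[-2.5,0,0.29,0,0,0],[-1.24,2,0.14,0,0,0],[0,2.5,0,0,0,0],[0,2,0,0,0,0]]' && python3 -m crank '[[0,0,0,0,0,0],[0,0,0,0,0,0],[0,0,0,0,0,0],[0,0,0,0,0,0]]'
python3 - <<'E'
from h import *
s=ctrl.sense();print(s["tcp_pos"],s["q"]);C=cam("wrist");im=vision.get_image("wrist")
for r in pads(im,C): print(np.array(r), s["ee_rot"].T@(np.array([r[0],r[1],0])-s["tcp_pos"]))
E
```

```text
time_s: 55.95
tcp_pos: [406.2, -30.2, 92.1]
ee_rot: [[1.0, -0.001, 0.001], [-0.001, -0.0, 1.0], [-0.001, -1.0, -0.0]]
ft_force: [-0.1, 1.4, 0.0]
grip_width: 0.354
time_s: 56.28
tcp_pos: [408.9, -30.6, 94.5]
ee_rot: [[1.0, 0.001, 0.0], [-0.0, -0.0, 1.0], [0.001, -1.0, -0.0]]
ft_force: [-0.3, -0.8, 0.1]
grip_width: 0.349
[408.88 -30.61  94.47] [-14.52  10.29 -35.47  44.18  -0.01 -14.49]
[407.21 -31.92  21.92 274.09 199.65] [-1.77 94.46 -1.27]
```

```bash
python3 -m crank '[[-0.1,2,-0.13,0,0,0],[0,2,0,0,0,0],[0,2,0,0,0,0],[0,1.5,0,0,0,0],[0,1,0,0,0,0],[0,0.8,0,0,0,0],[0,0.5,0,0,0,0],[0,0.5,0,0,0,0],[0,0.3,0,0,0,0],[0,0,0,0,0,0],[0,0,0,0,0,0]]' && python3 -m crank '[[0,0,0,0,0,0],[0,0,0,0,0,0],[0,0,0,0,0,0],[0,0,0,0,0,0],[0,0,0,0,0,0],[0,0,0,0,0,0]]' 1 40 && python3 -m crank '[[0,-0.5,0,0,0,0],[0,-1,0,0,0,0],[0,-2,0,0,0,0],[0,-2,0,0,0,0],[0,-2,0,0,0,0],[0,-1.5,0,0,0,0],[0,0,0,0,0,0],[0,0,0,0,0,0]]'
```

```text
time_s: 57.25
tcp_pos: [407.3, -31.7, -12.2]
ee_rot: [[1.0, 0.0, 0.0], [-0.0, -0.0, 1.0], [0.0, -1.0, -0.0]]
ft_force: [0.1, -0.6, 0.2]
grip_width: 0.35
time_s: 57.75
tcp_pos: [407.5, -31.8, -12.0]
ee_rot: [[1.0, 0.001, 0.0], [-0.0, -0.0, 1.0], [0.001, -1.0, -0.0]]
ft_force: [-1.4, -0.3, 6.2]
grip_width: 0.151
time_s: 58.42
tcp_pos: [407.7, -31.8, 78.1]
ee_rot: [[1.0, 0.002, 0.0], [-0.0, -0.0, 1.0], [0.002, -1.0, -0.0]]
ft_force: [-0.5, -0.5, -1.5]
grip_width: 0.148
```

```bash
python3 -m crank '[[1.3,0,0.17,0,0,0],[2.6,0,0.34,0,0,0],[2.6,0,0.34,0,0,0],[2.6,0,0.34,0,0,0],[2.6,0,0.34,0,0,0],[2.6,0,0.34,0,0,0],[2.6,0,0.34,0,0,0],[1.4,0,0.2,0,0,0],[0,0,0,0,0,0],[0,0,0,0,0,0]]' && python3 -m crank '[[0,1,0,0,0,0],[0,1.5,0,0,0,0],[0,1.5,0,0,0,0],[0,1,0,0,0,0],[0,0.6,0,0,0,0],[0,0,0,0,0,0],[0,0,0,0,0,0],[0,0,0,0,0,0]]'
```

```text
time_s: 59.25
tcp_pos: [589.3, -7.4, 75.9]
ee_rot: [[1.0, -0.003, 0.0], [-0.0, 0.0, 1.0], [-0.003, -1.0, 0.0]]
ft_force: [-0.0, -0.4, -1.5]
grip_width: 0.147
time_s: 59.92
tcp_pos: [590.5, -7.7, 22.2]
ee_rot: [[1.0, 0.001, 0.0], [-0.0, -0.0, 1.0], [0.001, -1.0, -0.0]]
ft_force: [-0.0, -0.3, -0.7]
grip_width: 0.151
```

```bash
python3 -m crank '[[0.03,0.8,0,0,0,0],[0,0.8,0,0,0,0],[0,0.5,0,0,0,0],[0,0.4,0,0,0,0],[0,0.2,0,0,0,0],[0,0.15,0,0,0,0],[0,0.1,0,0,0,0],[0,0.05,0,0,0,0],[0,0,0,0,0,0],[0,0,0,0,0,0]]' && python3 -m crank '[[0,0,0,0,0,0],[0,0,0,0,0,0],[0,0,0,0,0,0],[0,0,0,0,0,0],[0,0,0,0,0,0]]' 0.45 &&  python3 -m crank '[[0,-0.5,0,0,0,0],[0,-1,0,0,0,0],[0,-2,0,0,0,0],[0,-2.5,0,0,0,0],[0,-3,0,0,0,0],[0,-3,0,0,0,0],[0,-3,0,0,0,0],[0,-3,0,0,0,0],[0,-3,0,0,0,0],[-2,-3,0,0,0,0],[0,0,0,0,0,0],[0,0,0,0,0,0]]'
python3 - <<'E'
from h import *
s=ctrl.sense();C=cam("wrist");im=vision.get_image("wrist");print(s["tcp_pos"])
P=[]
for r in pads(im,C,4): print(np.array(r)); P.append(r[:2])
P=np.array([p for p in P if np.hypot(p[0]-638.3,p[1]+15.3)<60]); print("r",np.hypot(*(P-[638.3,-15.3]).T)); print(np.linalg.norm(P[:,None]-P[None],axis=2))
cv2.imwrite("pics/fin_w.png",im); sc=vision.get_image("scene"); sd=vision.get_image("side")
R=lambda i,x,y,w,h:cv2.resize(i[y:y+h,x:x+w],(400,300),interpolation=cv2.INTER_CUBIC)
cv2.imwrite("pics/final.png",np.vstack([np.hstack([R(sc,100,220,120,90),R(sc,325,125,96,72)]),np.hstack([R(im,190,130,200,150),R(sd,225,190,100,75)])]))
cv2.imwrite("pics/scF.png",sc);cv2.imwrite("pics/sdF.png",sd)
E
```

```text
time_s: 60.75
tcp_pos: [590.4, -7.7, -7.9]
ee_rot: [[1.0, 0.0, 0.0], [-0.0, -0.0, 1.0], [0.0, -1.0, -0.0]]
ft_force: [-1.8, 0.5, 5.5]
grip_width: 0.149
time_s: 61.17
tcp_pos: [590.5, -7.6, -8.5]
ee_rot: [[1.0, 0.0, 0.0], [-0.0, 0.0, 1.0], [0.0, -1.0, 0.0]]
ft_force: [0.6, -0.1, 0.8]
grip_width: 0.276
time_s: 62.17
tcp_pos: [571.1, -7.7, 234.4]
ee_rot: [[1.0, 0.004, 0.0], [-0.0, -0.001, 1.0], [0.004, -1.0, -0.001]]
ft_force: [0.6, 0.1, -0.3]
grip_width: 0.275
[571.11  -7.75 234.4 ]
[ 875.93 -535.85   70.31   20.73  329.16]
[803.61 -27.3   32.19 264.95 324.06]
[666.21  22.71  22.13 299.12 244.43]
[648.32 -36.78  44.08 255.31 230.81]
[621.61  27.59  22.43 304.73 212.63]
[595.62  -8.5   20.45 275.55 200.45]
[607.67 -53.51  21.99 241.15 201.76]
r [47.16 23.7  46.02 43.22 48.97]
[[ 0.   62.13 44.87 77.18 96.1 ]
 [62.13  0.   69.69 59.81 43.95]
 [44.87 69.69  0.   44.47 82.28]
 [77.18 59.81 44.47  0.   46.6 ]
 [96.1  43.95 82.28 46.6   0.  ]]
```

View pics/final.png

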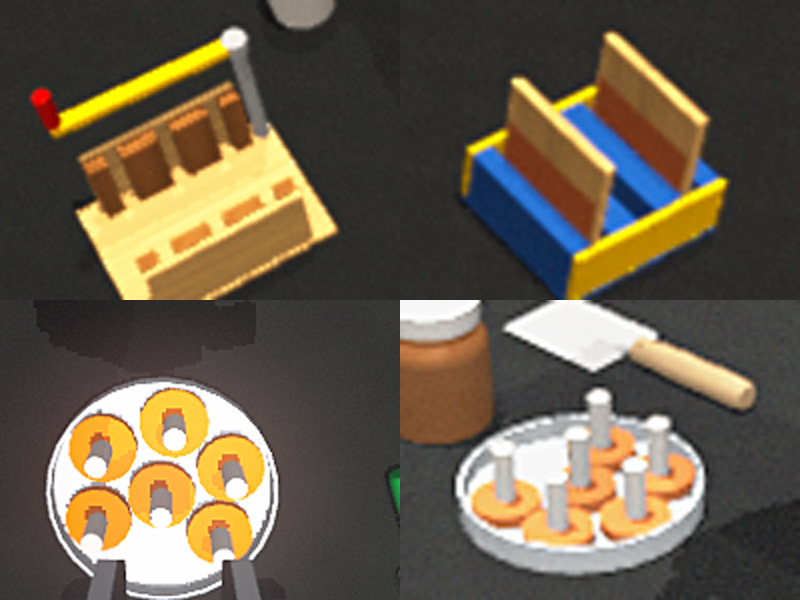

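The last picture shows the rack empty with the keeper over it, both boards upright and down in the caddy, and six pads flat, stems up, side by side in the tin. The gripper is clear, so I'm handing in.

```bash
python3 -c "
from rig import ctrl
print(ctrl.hand_in())"
```

```text
the job is handed in; nothing more can be done
None
```

The sanding kit is packed and the job handed in at about 62 s of the 210 s. I worked in the order asked:

- **Keeper aside:** I swung the yellow arm to about 1.53 rad before touching any board.
- **Boards:** The two boards that were there came straight up out of the rack. They stand fully down in the caddy's two outer slots.
- **Keeper back:** It is over the empty rack again. The bar measured -92.7° against -92.5° for the rack's axis, so practically at 0.
- **Pads:** I set the three loose pads in the tin around the middle one, next to the two already there. One had been knocked about 4 cm, so I found it again before picking it.

**Last checks:** The final pictures show both boards upright, the rack empty, and six pads flat with stems up and none riding on another. Pad centres were at least 44.5 mm apart, for 44 mm discs. That leaves out the merged outline of the middle pad and one beside the wall; the middle pad had measured 45 mm or more from its neighbours one picture earlier.

**What failed or disagreed:**
- **First swing missed the peg:** The fingertips were about 35 mm shorter than the stated overhang implies. I repeated the swing 35 mm lower.
- **Light side force:** A finger appeared to brush the tin rim while letting go of the first two pads, with a side force of up to about 5 N.
- **Last pad's position:** The final fit put it about 5 mm nearer the middle than where I placed it. Its outline was partly washed out, so I take that reading as unreliable.
- **Middle pad:** It sits about 2 mm off the tin's centre. I left it where it was.

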